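# Level the dusting stage and puff the sample plates clean

### The arm

A 6-joint arm with a two-finger parallel gripper is mounted at the origin on the work surface. World frame = base frame: x ahead of the robot, y to its left, z up, the work surface at z = 0. Lengths are in m, angles in degrees, forces in N, time in s.
With the tool pointing down it reaches from about 0.4 to 0.825 m from the base axis. Payload 7 kg.
Tool frame: the origin (TCP) lies at the very end of the fingers, on their centre line; the grasp point (between the pads) lies 19 mm behind it; x points along the fingers, z is the direction in which the jaws open and shut, and the axes are right-handed (so a half turn about x gives the same grasp; the last joint's range is limited). The gripper opens to 88 mm and grips with 3 to 60 N. Pads are 19 mm wide; open, the fingers measure 130 mm over their backs; the gripper's body (78 mm by 193 mm) begins 47 mm behind the grasp point.
Start: joints at [-57.405, 20.546, 0.682, 0, -70.136, -16.507], TCP at [0.187, -0.649, 0.204] pointing down, gripper open.
Joint ranges: [-176.03, 176.03], [-82.01, 121.73], [-58.28, 71.71], [-173.87, 95.51], [-174.79, -0.11], [-173.66, 173.66]. Speed limits (degrees/s): [136.94, 136.94, 172.46, 180, 180, 180].

### API

Orientations are given as [roll, pitch, yaw] about the fixed x, y, z axes, in that order (R = Rz(yaw) Ry(pitch) Rx(roll)).
In Python, from plant import sensors, cams, workorder gives the robot as it stands. The module is installed in compiled form; this text tells all that it offers.
- The arm moves only by the shell command python3 -m handwheel 'ROWS' [OPENING] [FORCE]. ROWS is JSON, one flat list of numbers, 4 for each row, row after row: the shift along the tool's x, y, z in cm, then the turn about the tool's x in degrees. A call has exactly 10 rows; each row is the pose to reach, as a shift and turn from the pose commanded when the call began, along the tool's axes at that moment; what a row does not reach only later rows make up. A row lasts 1/8 s, in which the tool goes at most 62.5 mm and 10.7 degrees, less where a joint would pass 70% of its speed; a pose out of reach is approached as far as the arm can. A call with a gripper value outside its range is refused whole. OPENING is the finger opening in cm, from 0 to 8.76, set as the call begins (- or left out, the last holds). The fingers move at their own pace and stop on an object; FORCE is the grip in N (left out, the last holds). Time passes only in rows, so rows that repeat a pose let the fingers close, or fill a call up. It gives the time, the measured TCP pose, the force and the opening at its end, in the units of the state.
- sensors.get_state(): the state, without advancing time (a new reading comes with each control period).
- cams.capture(name): name is "scene" or "top"; returns a dict with "image" (480x640x3 uint8, red, green, blue), "fov_y" (degrees; the focal length in pixels is half the picture's height over the tangent of half this angle, whatever the lens; pixels are square), "cx", "cy" (the principal point, pixels), "xyz" and "rotation" of the camera in the world. Camera axes: x right, y down, z forward; pixel columns grow to the right and rows downward; lengths in m; the calibration is good to about 2 mm. A picture is of the moment at which its call begins. There is no depth.
- workorder.close_job(): hands the job in, once; it reports no verdict.
The state is a dict: "time_s": time; "joints": joint angles; "qd": joint speeds; "joint_torque": joint torques, N m; "tcp_pos": TCP position; "eef_rot": TCP orientation; "contact_force": force on the tool from outside, world axes, zero at the start; "moment": the same for the moment, N m; "gripper_width": finger opening in m.
Only numpy, scipy, OpenCV 4.12 (cv2) and the standard library are available. Lean on these libraries where they do the work, as an engineer would, in place of code of your own. Each camera call takes 0.05 s, during which the arm holds its last target.

### The job

The dusting stage has been knocked out of level: first turn its tilt knob until the stage sits level. Then take the sample plates one at a time, blue first, then yellow, then red (skip a colour that is not there): lay the plate flat in the middle of the stage's ring, press the air can's cap all the way down for a moment and let it spring back, then lay the plate flat in the tray bay of its own colour. Leave the stage level and do not disturb the jar, the mouse and the wrench.

Things in the scene. Friction and masses are not known exactly. Their poses are not given: they have to be found in the camera images.
- plate_blue: sample plate: flat steel plate 80 x 50 x 8 mm with a blue face and a blue upright grip bar on top, 50 mm long (along the plate's x), 14 mm wide (along y), rising from 8 to 40 mm above the underside; 0.2 kg. Origin: centre of the underside; x along the length, z up. The same after a half turn. It may be absent (then None from the start)
- plate_yellow: sample plate: flat steel plate 80 x 50 x 8 mm with a yellow face and a yellow upright grip bar on top, 50 mm long (along the plate's x), 14 mm wide (along y), rising from 8 to 40 mm above the underside; 0.2 kg. Origin: centre of the underside; x along the length, z up. The same after a half turn. It may be absent (then None from the start)
- plate_red: sample plate: flat steel plate 80 x 50 x 8 mm with a red face and a red upright grip bar on top, 50 mm long (along the plate's x), 14 mm wide (along y), rising from 8 to 40 mm above the underside; 0.2 kg. Origin: centre of the underside; x along the length, z up. The same after a half turn. It may be absent (then None from the start)
- stage_center (a point): middle of the top face of the hinged aluminium stage (124 x 110 mm, 8 mm thick, about 70 mm above the bench, marked with a black ring 100 mm across). Axes are those of the stage: x along the hinge, z square to its top, so z is upright when level; -y points to the knob, +y to the hinge and the air can
- stage_tilt (a joint): tilt of the stage in rad: 0 is level, positive means that the edge at the knob hangs low (at the start 0.057 to 0.114). Driven only by the tilt knob: 0.04 rad of tilt per rad of knob; it stays where it is left and plates do not move it
- tilt_knob (a joint): angle of the tilt knob in rad, growing as it turns clockwise seen from above, stops at 0 and 5. Turning clockwise raises the low edge; the stage is level at 3.14, when the white spot on the grip points at the white index mark; past that it tilts the other way. Stiff: about 0.06 N m, stays where it is left
- knob_grip (a point): point on the upright axis of the tilt knob, 14 mm below the top of its bar grip, about 98 mm above the bench; turns with the knob: its x lies along the bar and points to the end with the white spot. The black bar is 50 mm long, 14 mm wide and 34 mm high, on a disc 50 mm across whose top is 20 mm below this point. 125 mm from the stage's middle
- index_mark (a point): white line on the station's grey base, 58 mm from the knob's axis (towards the robot); the white spot of the knob points to it when the stage is level
- air_cap (a joint): how far the cap is pressed, in m: 0 is up, 0.008 fully down. Spring: 3 N to start, 8 N fully down, comes up by itself
- cap_top (a point): middle of the flat top of the white nozzle cap (38 mm across) on the fixed blue air can (62 mm across), about 168 mm above the bench, 165 mm from the stage's middle on its +y side; it moves straight down when pressed. A thin red tube on it points at the stage
- bay_blue (a point): middle of the floor of the tray bay marked blue (coloured tabs at both ends of the bay), 5 mm above the bench; inside the bay is 62 mm along x by 95 mm along y, walls 9 mm high above its floor and 5 mm thick, so a plate lies with its length along this y. The three bays stand in a row along x, 67 mm apart: blue nearest to the robot, then yellow, then red. Fixed tray
- bay_yellow (a point): middle of the floor of the tray bay marked yellow (coloured tabs at both ends of the bay), 5 mm above the bench; inside the bay is 62 mm along x by 95 mm along y, walls 9 mm high above its floor and 5 mm thick, so a plate lies with its length along this y. The three bays stand in a row along x, 67 mm apart: blue nearest to the robot, then yellow, then red. Fixed tray
- bay_red (a point): middle of the floor of the tray bay marked red (coloured tabs at both ends of the bay), 5 mm above the bench; inside the bay is 62 mm along x by 95 mm along y, walls 9 mm high above its floor and 5 mm thick, so a plate lies with its length along this y. The three bays stand in a row along x, 67 mm apart: blue nearest to the robot, then yellow, then red. Fixed tray
- jar: bystander: loose amber jar, 52 mm across, 75 mm tall; origin at the centre of its underside
- mouse: bystander: loose black computer mouse, 105 x 60 x 32 mm; origin at the centre of its underside
- wrench: bystander: loose steel wrench 160 mm long; origin under its middle
Things that resemble listed ones, but are neither listed nor needed, are in the scene too. Several things look just like the plate_red: the one meant starts farthest to the robot's left.

How it is judged:
By the outcome, as a careful person would: the job done as asked, in the order asked, and still so for the second after the job is handed in, with the robot touching nothing.
Of plate_blue, plate_yellow, plate_red only 2 to 3 are there at a start; the rules pass over those that are not, and their reading is None.
At some moment in a run one of plate_blue, plate_yellow, plate_red may be knocked a few centimetres aside while the robot is not near it.
Once in a run the grip may slacken for a moment while it holds something.
It also fails if it takes over 210 s, if anything falls off the work surface, if the arm or the gripper's body presses on something with over 40 N, if the wrist force passes 120 N, or if a joint passes its speed limit or range.

## Working session

There is one attempt and no reset: what is moved stays moved. The work goes in short steps, Python scripts to look and compute and a shell command to move; the robot and the scene stay as the last step left them, time stands still between calls to the robot, and variables do not carry over. Pictures are saved under pics/ and viewed, and the job is handed in when it is done.

```bash
mkdir -p pics; ls
python3 - <<'E'
from plant import sensors,cams
import cv2
s=sensors.get_state()
for k,v in s.items(): print(k,v)
for n in("scene","top"):
    c=cams.capture(n); cv2.imwrite(f"pics/{n}0.png",c["image"][:,:,::-1])
    print(n,{k:v for k,v in c.items() if k!="image"})
E
```

```text
pics
time_s 0.0
joints [-5.74030775e+01  2.05918045e+01  6.34636346e-01 -2.00076036e-02
 -7.01379153e+01 -1.65072700e+01]
qd [ 0.07326796 -0.09419687  0.07044774 -0.02391421 -0.06409498 -0.01521268]
joint_torque [ 1.62617314e-03 -5.82720315e+01  2.93067920e+01  6.99747339e+00
  6.91502384e-03 -1.48123891e-04]
tcp_pos [ 0.18689509 -0.6480556   0.20322548]
eef_rot [  5.31952204  89.90307354 111.40236116]
contact_force [ 0.6823526   0.21678275 -0.78768947]
moment [-0.01324869 -0.01067406  0.01108433]
gripper_width 0.08730123346398894
scene {'fov_y': 55.035091716534794, 'cx': 319.17306485573914, 'cy': 237.53395952405782, 'xyz': array([1.15686806, 0.35566501, 0.82030232]), 'rotation': array([-131.50306583,   -0.86709372,  125.33261457])}
top {'fov_y': 42.54581335568083, 'cx': 329.0841162992295, 'cy': 239.2973598490064, 'xyz': array([ 0.34990672, -0.09493966,  1.69307976]), 'rotation': array([-1.73516392e+02,  4.95970061e-02, -8.87354988e+01])}
```

View pics/scene0.png

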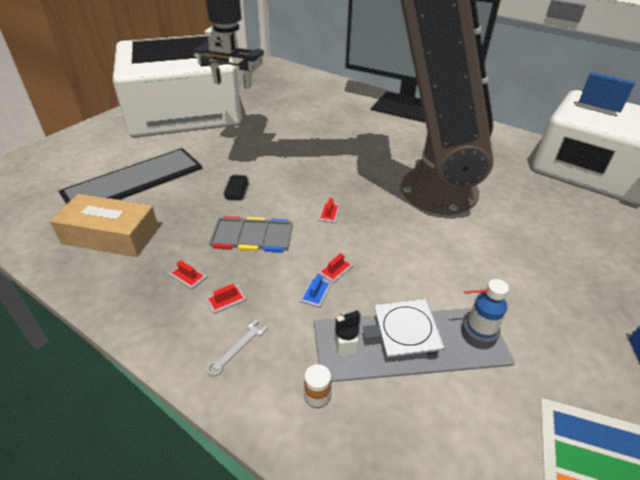

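View pics/top0.png

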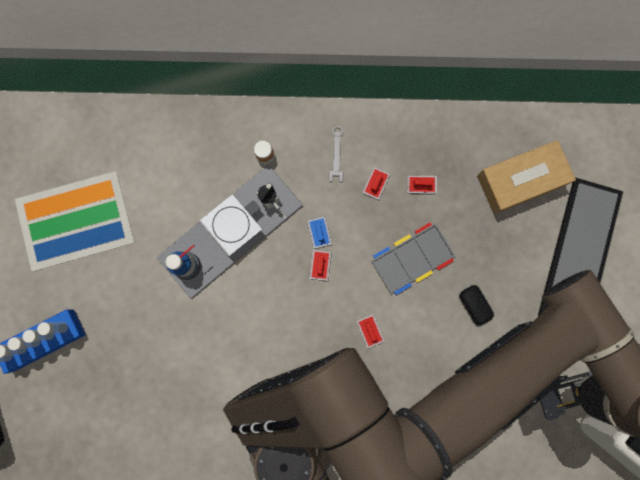

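Top view: up is +x and left is +y. Blue plate at (320,232), red plates at (320,265), (377,182), (422,184) and (370,331), and no yellow. The red one farthest left is (320,265). The stage is at (231,224), the knob at (267,193), the can at (175,263) and the tray at (413,258).

```bash
cat > h.py <<'E'
import numpy as np, cv2
from scipy.spatial.transform import Rotation as Ro
from plant import sensors,cams
class Cam:
    def __init__(s,n):
        c=cams.capture(n); s.im=c["image"][:,:,::-1].copy(); s.f=240/np.tan(np.radians(c["fov_y"]/2)); s.c=np.array([c["cx"],c["cy"]])
        s.p=c["xyz"]; s.R=Ro.from_euler('xyz',c["rotation"],degrees=True).as_matrix()
    def w(s,px,z):
        d=s.R@np.array([*((np.array(px)-s.c)/s.f),1]); return s.p+d*(z-s.p[2])/d[2]
    def px(s,P):
        v=s.R.T@(np.array(P)-s.p); return v[:2]/v[2]*s.f+s.c
    def crop(s,name,x,y,w,h,k):
        cv2.imwrite(name,cv2.resize(s.im[y:y+h,x:x+w],None,fx=k,fy=k,interpolation=cv2.INTER_CUBIC))
E
python3 - <<'E'
from h import *
t=Cam("top");s=Cam("scene")
t.crop("pics/t1.png",150,120,180,190,4) if 0 else t.crop("pics/t1.png",150,150,190,150,4)
t.crop("pics/t2.png",300,150,160,140,4)
s.crop("pics/s1.png",300,270,220,120,3.6)
for n,p in dict(blue=(320,232),red=(320,265),r2=(377,182),r3=(422,184),r4=(370,331)).items(): print(n,t.w(p,.008))
for n,p in dict(blue=(316,291),red=(336,267)).items(): print(n,s.w(p,.008))
print(t.w((231,224),.07),s.w((408,326),.07)); print(t.px(sensors.get_state()['tcp_pos']),s.px(sensors.get_state()['tcp_pos']))
E
```

```text
blue [ 0.56100877 -0.06378851  0.008     ]
red [ 0.46996715 -0.06594968  0.008     ]
r2 [ 0.70455274 -0.21890995  0.008     ]
r3 [ 0.70163627 -0.34400971  0.008     ]
r4 [ 0.29414117 -0.20542904  0.008     ]
blue [ 0.55997765 -0.06154753  0.008     ]
red [ 0.46606814 -0.0677352   0.008     ]
[0.56946959 0.17206849 0.07      ] [0.5725523 0.1760987 0.07     ]
[561.7118278  383.79788628] [233.24800386  92.85274182]
```

View pics/t1.png

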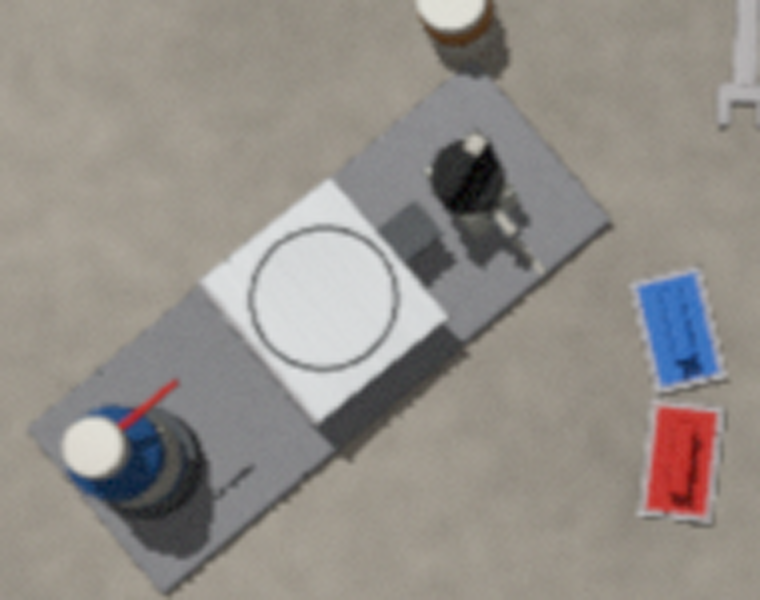

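View pics/t2.png

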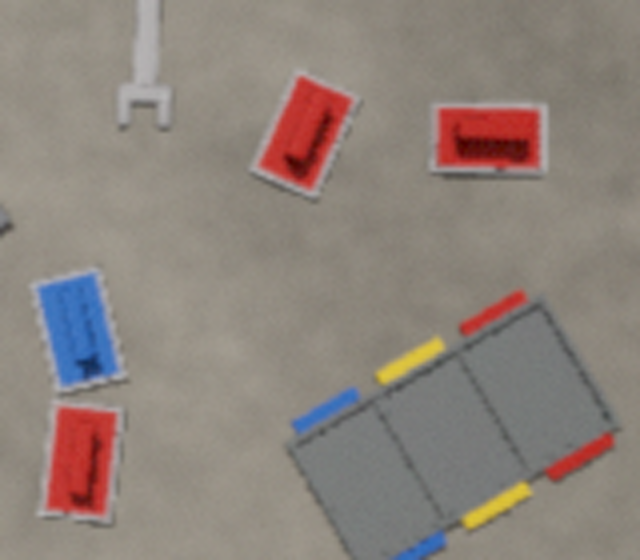

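View pics/s1.png

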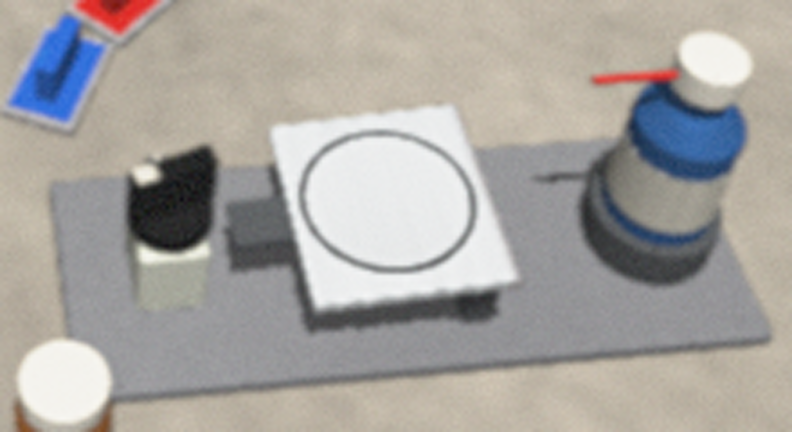

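Run:
```python
from h import *
t=Cam("top");s=Cam("scene")
T=lambda x,y,ox,oy,k:((x+.5)/k-.5+ox,(y+.5)/k-.5+oy)
pt=lambda x,y:T(x,y,150,150,4); p2=lambda x,y:T(x,y,300,150,4); ps=lambda x,y:T(x,y,300,270,3.6)
cap=[t.w(pt(94,446),.168),s.w(ps(715,62),.168)]
C=[t.w(pt(323,298),.07),s.w(ps(388,201),.07)]
for q in cap+C: print(q.round(4))
for a,b in zip(cap,C):
    d=(a-b)[:2]; print("y dir deg",np.degrees(np.arctan2(d[1],d[0])),np.linalg.norm(d), "knob",b[:2]-.125*d/np.linalg.norm(d))
print("stage corners",[t.w(pt(*p),.07)[:2].round(4) for p in[(331,178),(447,317),(320,424),(203,282)]])
cor=np.array([t.w(pt(*p),.07)[:2] for p in[(331,178),(447,317),(320,424),(203,282)]]);print(cor.mean(0),[ (np.linalg.norm(e),np.degrees(np.arctan2(e[1],e[0]))) for e in np.roll(cor,-1,0)-cor])
print("spot top",t.w(pt(476,145),.112)[:2],s.w(ps(147,174),.112)[:2])
print("disc",t.w(pt(466,177),.078)[:2])
print("idx", t.w(pt(505,222),.012),t.w(pt(540,268),.012))
# plates
for n,cs in dict(blue=[(33,286),(97,268),(126,378),(60,391)],red=[(55,402),(124,408),(108,522),(39,514)]).items():
    c=np.array([t.w(p2(*p),.006)[:2] for p in cs]); e=np.roll(c,-1,0)-c
    print(n,c.mean(0).round(4),[(round(np.linalg.norm(q),4),round(np.degrees(np.arctan2(q[1],q[0])),1)) for q in e])
# tray
c=np.array([t.w(p2(*p),.014)[:2] for p in[(289,443),(541,302),(619,429)]]);e=np.diff(c,axis=0)
print("tray",c,[(np.linalg.norm(q),np.degrees(np.arctan2(q[1],q[0]))) for q in e], "centre",(c[0]+c[2])/2)
t.crop("pics/t3.png",360,200,120,110,6);s.crop("pics/s3.png",200,200,110,70,7)
t.crop("pics/t4.png",240,160,70,60,10);s.crop("pics/s4.png",315,290,60,80,7)
```

```text
[0.4602 0.2958 0.168 ]
[0.4625 0.2974 0.168 ]
[0.5691 0.1737 0.07  ]
[0.5721 0.1745 0.07  ]
y dir deg 131.745474226108 0.1635909986761256 knob [0.65232587 0.08045227]
y dir deg 131.71537531030705 0.16459405357874268 knob [0.65523308 0.08121775]
stage corners [array([0.6501, 0.1716]), array([0.5582, 0.0909]), array([0.4851, 0.1723]), array([0.5781, 0.2539])]
[0.56786177 0.17219449] [(np.float64(0.12231873017389287), np.float64(-138.70504933144983)), (np.float64(0.1094134837311357), np.float64(131.9081887529799)), (np.float64(0.12371218738795822), np.float64(41.27535028651172)), (np.float64(0.10936512219232725), np.float64(-48.82157256052251))]
spot top [0.66620404 0.07108538] [0.66514996 0.07087689]
disc [0.65124535 0.0805865 ]
idx [0.63262523 0.05977133 0.012     ] [0.60106402 0.03463566 0.012     ]
blue [ 0.5604 -0.062 ] [(np.float64(0.046), np.float64(-72.9)), (np.float64(0.0791), np.float64(-164.1)), (np.float64(0.0463), np.float64(102.5)), (np.float64(0.0753), np.float64(15.8))]
red [ 0.4702 -0.0659] [(np.float64(0.0476), np.float64(-93.7)), (np.float64(0.079), np.float64(173.3)), (np.float64(0.0475), np.float64(84.7)), (np.float64(0.0777), np.float64(-6.7))]
tray [[ 0.48530389 -0.20737214]
 [ 0.58622533 -0.37907334]
 [ 0.49984807 -0.43256407]] [(np.float64(0.19916434748022044), np.float64(-59.55410944213864)), (np.float64(0.10159866844874364), np.float64(-148.23135900786585))] centre [ 0.49257598 -0.31996811]
```

View pics/t3.png

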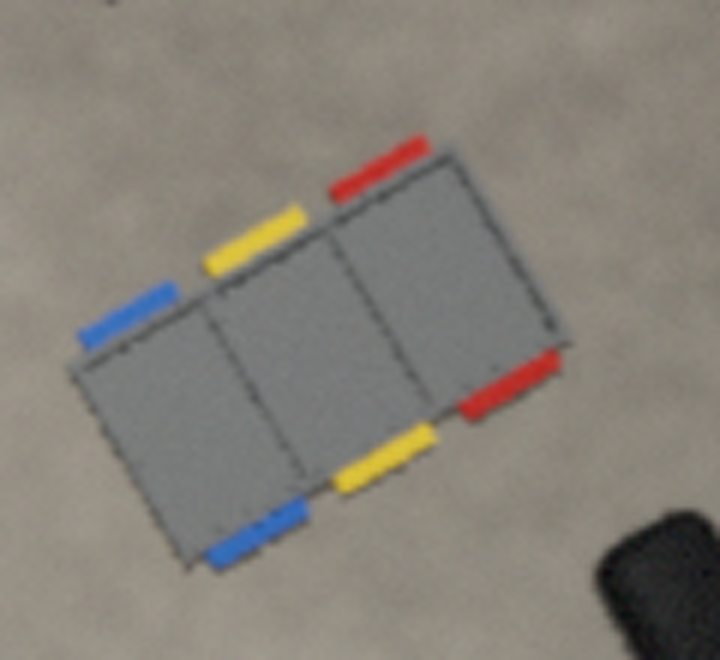

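View pics/s3.png

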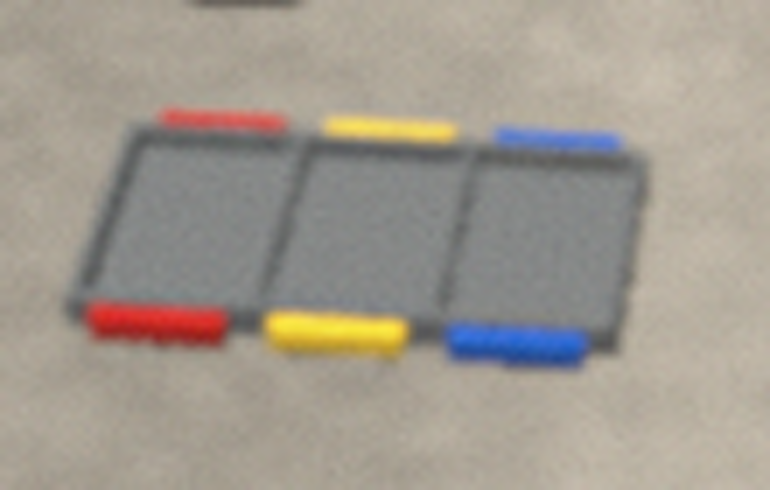

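View pics/t4.png

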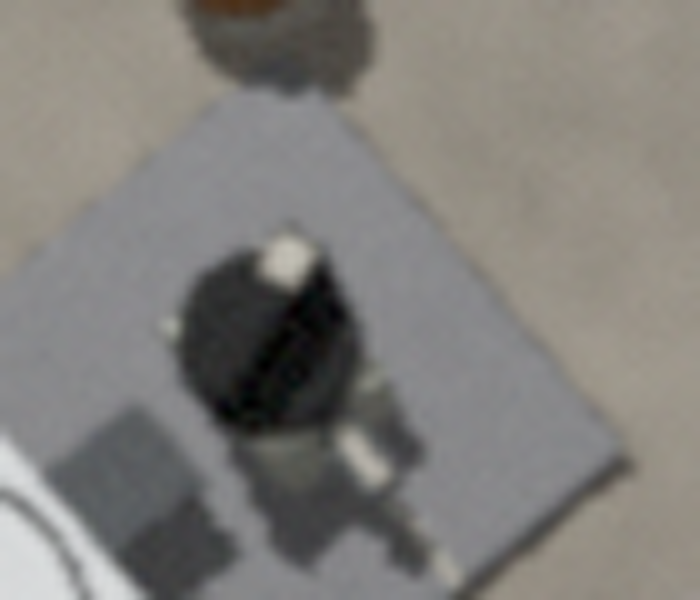

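View pics/s4.png

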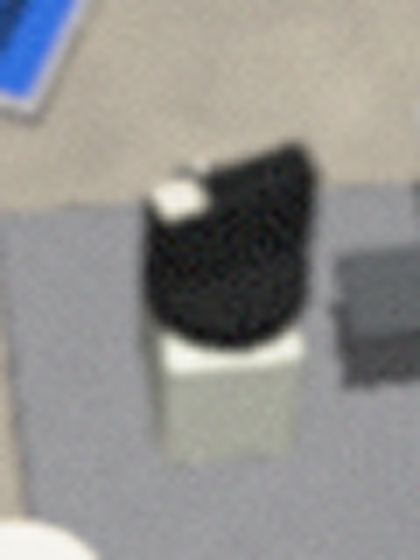

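Both cameras agree to about 3 mm. The station's +y points at about 131.7°, and the knob axis is at about (0.654, 0.080). The white spot points to about −38°, so the knob needs roughly 100° clockwise. Next is a helper that converts targets to tool axes.

```bash
cat >> h.py <<'E'
def tool():
    s=sensors.get_state(); R=Ro.from_euler('xyz',s["eef_rot"],degrees=True).as_matrix()
    return s,R
def go(x,y,z,jaw=None,flip=0):
    """jaw: world angle (deg) of jaw opening direction, mod 180"""
    s,R=tool(); d=R.T@(np.array([x,y,z])-s["tcp_pos"])*100
    a=np.degrees(np.arctan2(R[1,2],R[0,2])); t=0
    if jaw is not None:
        t=-((jaw-a+90)%180-90)+180*flip
    print("rows shift cm",d.round(2),"turn",round(t,1)," jaw now",round(a,1),"j1,j6",s["joints"][[0,5]].round(1),"j1 new",round(np.degrees(np.arctan2(y,x)),1),"tcp",s["tcp_pos"].round(4),"w",round(s["gripper_width"],4),"F",s["contact_force"].round(1),"t",round(s["time_s"],2),"tilt",R[:,0].round(3))
E
python3 - <<'E'
from h import *
go(.6542,.0801,.20,52)
go(.6542,.0801,.20,-48)
E
```

```text
rows shift cm [  0.41 -65.08  57.05] turn 54.1  jaw now 106.1 j1,j6 [-57.4 -16.5] j1 new 7.0 tcp [ 0.187  -0.6484  0.2038] w 0.0878 F [-0.5  0.1  0.2] t 0.3 tilt [-0.     0.001 -1.   ]
rows shift cm [  0.41 -65.08  57.05] turn -25.9  jaw now 106.1 j1,j6 [-57.4 -16.5] j1 new 7.0 tcp [ 0.187  -0.6484  0.2038] w 0.0878 F [-0.5  0.1  0.2] t 0.3 tilt [-0.     0.001 -1.   ]
```

```bash
python3 -m handwheel '[0,-3,3,-6, 0,-8,7,-15, 0,-13,11,-25, 0,-18,15,-35, 0,-23,19,-45, 0,-27,23,-53, 0,-31,27,-60, 0,-35,30,-65, 0,-36,31,-68, 0,-36,31,-68]' 6
python3 - <<'E'
from h import *
go(.6542,.0801,.20,52)
E
```

```text
time_s: 1.55
tcp_pos: [0.4473, -0.2502, 0.2042]
eef_rot: [-53.7, 90.0, 120.5]
contact_force: [-0.5, -0.3, 0.7]
gripper_width: 0.0597
rows shift cm [  0.42 -34.96 -17.24] turn -57.8  jaw now 174.2 j1,j6 [-7.3  1.4] j1 new 7.0 tcp [ 0.4473 -0.2502  0.2042] w 0.0597 F [-0.5 -0.3  0.7] t 1.55 tilt [-0.  0. -1.]
```

```bash
python3 -m handwheel '[0,-3,-2,-6, 0,-7,-4,-14, 0,-12,-6,-22, 0,-17,-8,-30, 0,-22,-11,-38, 0,-27,-13,-46, 0,-31,-15,-52, 0,-34,-16.5,-57, 0,-35,-17.2,-58, 0,-35,-17.2,-58]' 6
python3 - <<'E'
from h import *
go(.6542,.0801,.20,52)
print(sensors.get_state()['joints'].round(1))
E
```

```text
time_s: 2.8
tcp_pos: [0.6542, 0.0785, 0.2035]
eef_rot: [-27.6, 89.9, -155.6]
contact_force: [-0.2, -0.6, 0.0]
gripper_width: 0.0597
rows shift cm [ 0.35 -0.09 -0.12] turn -0.0  jaw now -128.0 j1,j6 [23.8 28.2] j1 new 7.0 tcp [0.6542 0.0785 0.2035] w 0.0597 F [-0.2 -0.6  0. ] t 2.8 tilt [-0.001 -0.    -1.   ]
[ 23.8  19.1  -1.5   0.  -69.4  28.2]
```

```bash
python3 -m handwheel '[1,0,-0.1,0, 3,-0.1,-0.1,0, 5,-0.1,-0.1,0, 6.5,-0.1,-0.1,0, 7.5,-0.1,-0.1,0, 7.5,-0.1,-0.1,0, 7.5,-0.1,-0.1,0, 7.5,-0.1,-0.1,0, 7.5,-0.1,-0.1,0, 7.5,-0.1,-0.1,0]' 6
python3 - <<'E'
from h import *
go(.6542,.0801,.084,52)
t=Cam("top");s=Cam("scene")
t.crop("pics/t5.png",240,150,70,70,8);s.crop("pics/s5.png",300,250,100,80,7)
E
```

```text
time_s: 4.05
tcp_pos: [0.6541, 0.081, 0.1294]
eef_rot: [150.4, 90.0, 22.5]
contact_force: [1.5, -0.8, 0.3]
gripper_width: 0.06
rows shift cm [4.54 0.06 0.06] turn 0.1  jaw now -127.9 j1,j6 [24.  28.1] j1 new 7.0 tcp [0.6541 0.081  0.1294] w 0.06 F [ 1.5 -0.8  0.3] t 4.05 tilt [ 0.  0. -1.]
```

View pics/s5.png

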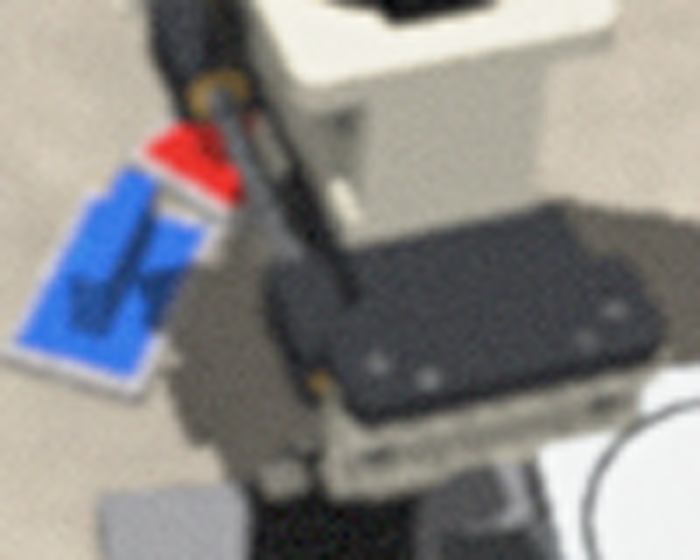

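View pics/t5.png

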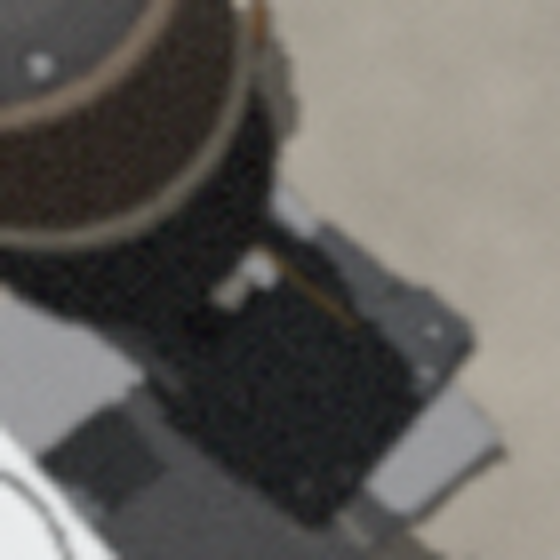

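The gripper hides the knob in both views, so I'll descend watching the force.

```bash
python3 -m handwheel '[0.5,0,0,0, 1,0,0,0, 1.5,0,0,0, 2,0,0,0, 2.5,0,0,0, 3,0,0,0, 3.5,0,0,0, 4,0,0,0, 4.4,0,0,0, 4.4,0,0,0]' 6; python3 -m handwheel '[0,0,0,0, 0,0,0,0, 0,0,0,0, 0,0,0,0, 0,0,0,0, 0,0,0,0, 0,0,0,0, 0,0,0,0, 0,0,0,0, 0,0,0,0]' 0.5 15
```

```text
time_s: 5.4
tcp_pos: [0.6537, 0.0808, 0.0847]
eef_rot: [-32.8, 90.0, -160.8]
contact_force: [-1.3, -0.1, -0.0]
gripper_width: 0.0601
time_s: 6.65
tcp_pos: [0.6535, 0.0805, 0.0851]
eef_rot: [-21.7, 89.9, -149.6]
contact_force: [-3.6, -3.4, 2.3]
gripper_width: 0.014
```

```bash
python3 -m handwheel '[0,0,0,0, 0,0,0,-4, 0,0,0,-10, 0,0,0,-17, 0,0,0,-24, 0,0,0,-31, 0,0,0,-38, 0,0,0,-44, 0,0,0,-49, 0,0,0,-50]' 0.5 40;python3 -m handwheel '[0,0,0,-3, 0,0,0,-8, 0,0,0,-14, 0,0,0,-21, 0,0,0,-28, 0,0,0,-35, 0,0,0,-42, 0,0,0,-48, 0,0,0,-50, 0,0,0,-50]'
python3 - <<'E'
from h import *
go(.6542,.0801,.084,-48.3)
print(sensors.get_state()['moment'],sensors.get_state()['joints'])
t=Cam("top");s=Cam("scene")
t.crop("pics/t6.png",190,160,110,90,7);s.crop("pics/s6.png",300,280,150,100,5)
E
```

```text
time_s: 7.9
tcp_pos: [0.6536, 0.0808, 0.0852]
eef_rot: [-94.2, 90.0, -172.1]
contact_force: [-3.8, -2.4, 2.8]
gripper_width: 0.0132
time_s: 9.15
tcp_pos: [0.6545, 0.0819, 0.0851]
eef_rot: [81.8, 89.9, 53.7]
contact_force: [-0.2, 4.3, -0.3]
gripper_width: 0.0157
rows shift cm [ 0.11 -0.17  0.05] turn 20.2  jaw now -28.1 j1,j6 [ 24.  127.9] j1 new 7.0 tcp [0.6545 0.0819 0.0851] w 0.0157 F [-0.2  4.3 -0.3] t 9.15 tilt [ 0.001  0.002 -1.   ]
[ 1.39710784  0.19070543 -1.63899361] [ 2.39981851e+01  2.43174629e+01 -9.98842900e+00 -6.69754827e-02
 -5.55972853e+01  1.27949282e+02]
```

View pics/s6.png

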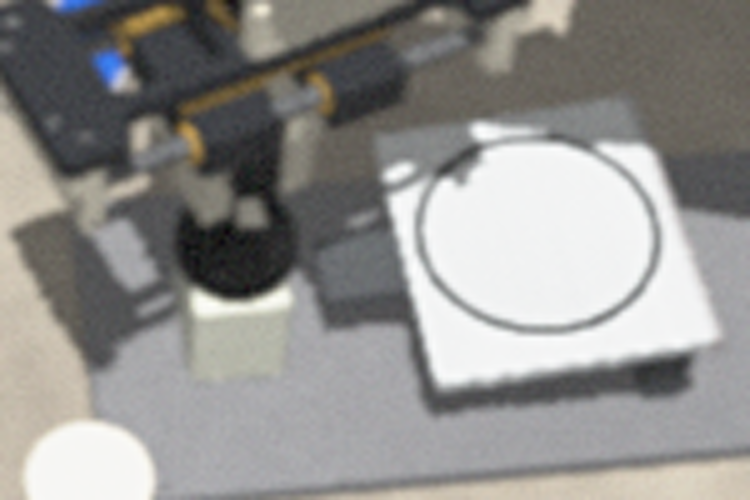

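I got the sign backwards: a negative turn is counter-clockwise, so the knob ran down to its lower stop and the fingers slipped about 20°. It's recoverable. I'll open, realign, regrip and turn clockwise.

```bash
python3 -m handwheel '[0,0,0,0, 0,0,0,0, 0,0,0,0, 0,0,0,5, 0,0,0,12, 0,0,0,18, 0,0,0,20, 0,0,0,20, 0,0,0,20, 0,0,0,20]' 4.5 15;python3 -m handwheel '[0,-0.1,0,0, 0,-0.1,0,0, 0,-0.1,0,0, 0,-0.1,0,0, 0,-0.1,0,0, 0,-0.1,0,0, 0,-0.1,0,0, 0,-0.1,0,0, 0,-0.1,0,0, 0,-0.1,0,0]' 0.5 15
python3 - <<'E'
from h import *
go(.6542,.0801,.084,-48.3)
print(sensors.get_state()['moment'])
E
```

```text
time_s: 10.5
tcp_pos: [0.654, 0.0809, 0.0852]
eef_rot: [28.2, 90.0, -19.7]
contact_force: [-0.3, 0.2, 0.6]
gripper_width: 0.0449
time_s: 11.75
tcp_pos: [0.653, 0.0804, 0.0852]
eef_rot: [-168.8, 90.0, 143.3]
contact_force: [-3.5, 4.6, 2.5]
gripper_width: 0.0136
rows shift cm [0.12 0.07 0.1 ] turn 0.4  jaw now -47.9 j1,j6 [ 24.  108.1] j1 new 7.0 tcp [0.653  0.0804 0.0852] w 0.0136 F [-3.5  4.6  2.5] t 11.75 tilt [-0.  0. -1.]
[1.30741685 1.47337833 0.0089226 ]
```

```bash
python3 -m handwheel '[0,0,0,0, 0,0,0,4, 0,0,0,11, 0,0,0,19, 0,0,0,27, 0,0,0,35, 0,0,0,43, 0,0,0,51, 0,0,0,58, 0,0,0,60]' 0.5 40;python3 -m handwheel '[0,0,0,4, 0,0,0,11, 0,0,0,19, 0,0,0,27, 0,0,0,35, 0,0,0,43, 0,0,0,50, 0,0,0,56, 0,0,0,60, 0,0,0,60]'
python3 -m handwheel '[0,0,0,4, 0,0,0,11, 0,0,0,19, 0,0,0,27, 0,0,0,35, 0,0,0,43, 0,0,0,50, 0,0,0,56, 0,0,0,60, 0,0,0,60]'
python3 - <<'E'
from h import *
go(.6542,.0801,.084,-48.3)
print(sensors.get_state()['moment'])
E
```

```text
time_s: 13.0
tcp_pos: [0.653, 0.0804, 0.0852]
eef_rot: [-105.1, 90.0, 146.9]
contact_force: [-2.9, 4.1, 2.5]
gripper_width: 0.0132
time_s: 14.25
tcp_pos: [0.6531, 0.0805, 0.0852]
eef_rot: [-74.7, 90.0, 117.3]
contact_force: [-3.3, 3.2, 2.8]
gripper_width: 0.0129
time_s: 15.5
tcp_pos: [0.6531, 0.0805, 0.0852]
eef_rot: [-27.5, 90.0, 104.5]
contact_force: [-3.1, 3.3, 2.6]
gripper_width: 0.0133
rows shift cm [ 0.12 -0.05 -0.1 ] turn 0.3  jaw now 132.0 j1,j6 [ 24.  -71.9] j1 new 7.0 tcp [0.6531 0.0805 0.0852] w 0.0133 F [-3.1  3.3  2.6] t 15.5 tilt [-0.  0. -1.]
[ 1.57560206  1.28727213 -0.00365477]
```

```bash
python3 -m handwheel '[0,0,0,0, 0,0,0,0, 0,0,0,0, -1,0,0,0, -3,0,0,0, -6,0,0,0, -9,0,0,0, -12,0,0,0, -14,0,0,0, -14,0,0,0]' 4.5 15
python3 - <<'E'
from h import *
go(.48,-.24,.25,106)
E
```

```text
time_s: 16.75
tcp_pos: [0.6543, 0.0803, 0.228]
eef_rot: [-116.7, 89.8, 15.4]
contact_force: [0.3, 0.3, -0.5]
gripper_width: 0.045
rows shift cm [ -2.31  34.4  -12.09] turn 26.1  jaw now 132.1 j1,j6 [ 23.9 -71.9] j1 new -26.6 tcp [0.6543 0.0803 0.228 ] w 0.045 F [ 0.3  0.3 -0.5] t 16.75 tilt [ 0.004  0.001 -1.   ]
```

```bash
python3 -m handwheel '[-0.5,2,-1,2, -1,6,-2,6, -2,11,-4,10, -2,16,-6,14, -2,21,-8,18, -2,26,-9,22, -2,30,-11,24, -2,33,-12,26, -2,34.4,-12.1,26, -2,34.4,-12.1,26]' 6
python3 - <<'E'
from h import *
go(.48,-.24,.25,106)
t=Cam("top");s=Cam("scene")
cv2.imwrite("pics/top7.png",t.im);cv2.imwrite("pics/sc7.png",s.im)
t.crop("pics/t7.png",190,160,110,90,7);s.crop("pics/s7.png",300,270,220,120,3.6)
E
```

```text
time_s: 18.0
tcp_pos: [0.478, -0.2408, 0.245]
eef_rot: [52.7, 90.0, 158.7]
contact_force: [-1.2, 0.3, -0.2]
gripper_width: 0.06
rows shift cm [-0.5  -0.22  0.02] turn 0.0  jaw now 106.0 j1,j6 [ -5.7 -68.3] j1 new -26.6 tcp [ 0.478  -0.2408  0.245 ] w 0.06 F [-1.2  0.3 -0.2] t 18.0 tilt [-0.  0. -1.]
```

View pics/top7.png

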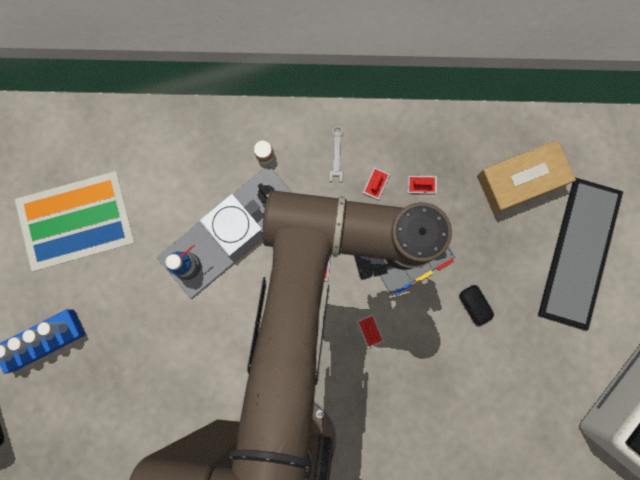

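View pics/t7.png

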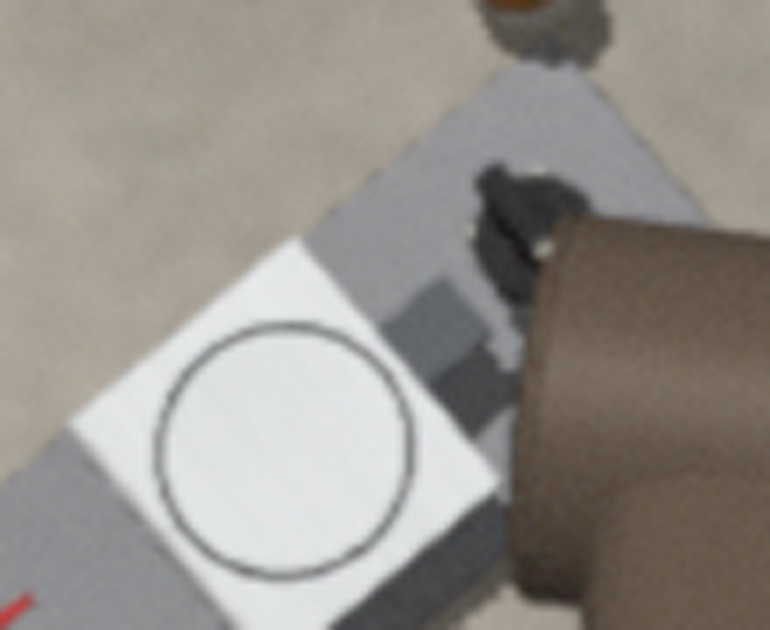

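View pics/s7.png

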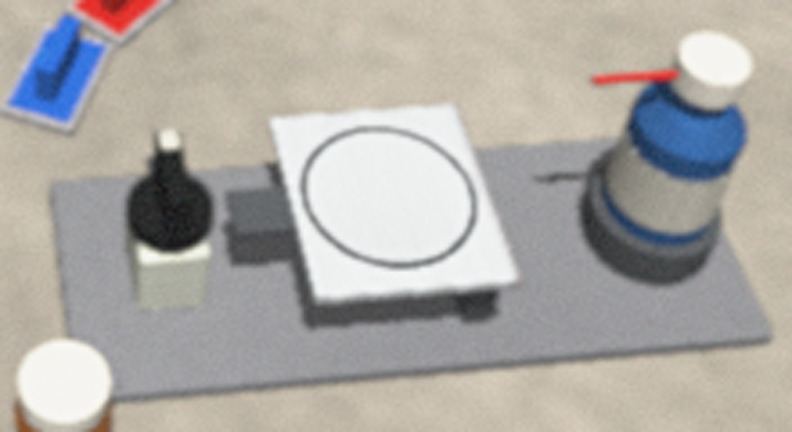

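The spot now points toward the robot. Next I'll check level numerically.

Run:
```python
from h import *
from scipy.optimize import least_squares
t=Cam("top");s=Cam("scene")
T=lambda x,y,ox,oy,k:np.array(((x+.5)/k-.5+ox,(y+.5)/k-.5+oy))
a=t.w(T(487,178,190,160,7),.112);b=t.w(T(545,245,190,160,7),.112);d=(b-a)[:2]
print("bar",a,b,np.degrees(np.arctan2(d[1],d[0])))
# station axis via base edges, top view pic t7: upper edge (240,280)->(515,65) z~.012
e=t.w(T(517,63,190,160,7),.012)-t.w(T(300,232,190,160,7),.012);print("base edge",np.degrees(np.arctan2(e[1],e[0])))
loc=np.array([[.062,.055],[.062,-.055],[-.062,-.055],[-.062,.055]])
# top: (296,236) is? knob side upper = +x,-y
obsT={1:T(296,236,190,160,7),2:T(497,488,190,160,7),0:T(72,422,190,160,7)}
sp=lambda x,y:T(x,y,300,270,3.6)
obsS={2:sp(271,119),3:sp(453,104),0:sp(519,277),1:sp(315,302)}
cap=[T(94,446,150,150,4),sp(715,62)]
def P(p,i):
    x,y=loc[i]; yaw=p[3]; tl=p[4]
    return p[:3]+Ro.from_euler('z',yaw).apply(Ro.from_euler('x',tl).apply([x,y,0]))
def res(p):
    r=[]
    ot=p[5:7];os=p[7:9]
    for i,o in obsT.items(): r+=list(t.px(P(p,i))+ot-o)
    for i,o in obsS.items(): r+=list(s.px(P(p,i))+os-o)
    cp=np.array(p[:3])+[*(np.array([-np.sin(p[3]),np.cos(p[3])])*.165),0]; cp[2]=.168
    r+=list(t.px(cp)+ot-cap[0])+list(s.px(cp)+os-cap[1])
    r.append((p[2]-.07)/.002); r+=list(np.array(p[5:9])/1.5)
    return r
q=least_squares(res,[.57,.174,.07,np.radians(41.7),0,0,0,0,0])
J=np.linalg.inv(q.jac.T@q.jac)
print(q.x.round(4),np.degrees(q.x[3]),"tilt",q.x[4],"sd per px",np.sqrt(J[4,4]),"cost",q.cost); print(q.fun.round(2))
c,yw=q.x[:3],q.x[3]; print("knob",c[:2]+.125*np.array([np.sin(yw),-np.cos(yw)]),"cap",c[:2]-.165*np.array([np.sin(yw),-np.cos(yw)]))
```

```text
bar [0.66798085 0.09588575 0.112     ] [0.64313699 0.07343675 0.112     ] -137.89891868958472
base edge -50.0214793385863
[ 0.5695  0.1734  0.0708  0.7209  0.043   0.0117  0.304  -0.0512  0.0903] 41.30675311445753 tilt 0.04300434846567006 sd per px 0.029728507830157052 cost 1.830213024053045
[ 0.13  0.41  0.79 -0.41 -0.31 -0.26 -0.05  0.82  0.14 -0.07 -0.55  0.37
  0.23 -0.64 -0.61  0.12  0.26 -0.53  0.39  0.01  0.2  -0.03  0.06]
knob [0.65201457 0.0794892 ] cap [0.46058841 0.29733324]
```

Index alignment agrees: bar at −138.0°, index direction −138.3 to −138.6°. The weak corner fit gives a tilt of 0.043 ± 0.03, which isn't decisive. I'll measure the ring separately later. Now the blue plate.

Run:
```python
from h import *
go(.5604,-.062,.12,106)
```

```text
rows shift cm [ 12.51 -12.72  14.8 ] turn 0.1  jaw now 106.1 j1,j6 [ -5.6 -68.3] j1 new -6.3 tcp [ 0.4794 -0.2396  0.2451] w 0.0598 F [-0.4  0.7  0.3] t 18.2 tilt [-0.  0. -1.]
```

```bash
python3 -m handwheel '[0,-2,2,0, 0,-5,5,0, 1,-8,9,0, 3,-11,13,0, 6,-12.5,14.5,0, 9,-12.7,14.8,0, 11,-12.7,14.8,0, 12.5,-12.7,14.8,0, 12.5,-12.7,14.8,0, 12.5,-12.7,14.8,0]' 5
python3 - <<'E'
from h import *
go(.5604,-.062,.013,106)
s=Cam("scene")
s.crop("pics/s8.png",250,200,150,110,5)
E
```

```text
time_s: 19.45
tcp_pos: [0.5607, -0.0627, 0.121]
eef_rot: [-108.5, 89.9, -2.4]
contact_force: [0.0, 0.0, 1.3]
gripper_width: 0.0498
rows shift cm [10.8   0.02  0.08] turn 0.1  jaw now 106.1 j1,j6 [ 13.5 -87.4] j1 new -6.3 tcp [ 0.5607 -0.0627  0.121 ] w 0.0498 F [0.  0.  1.3] t 19.45 tilt [ 0.001 -0.    -1.   ]
```

View pics/s8.png

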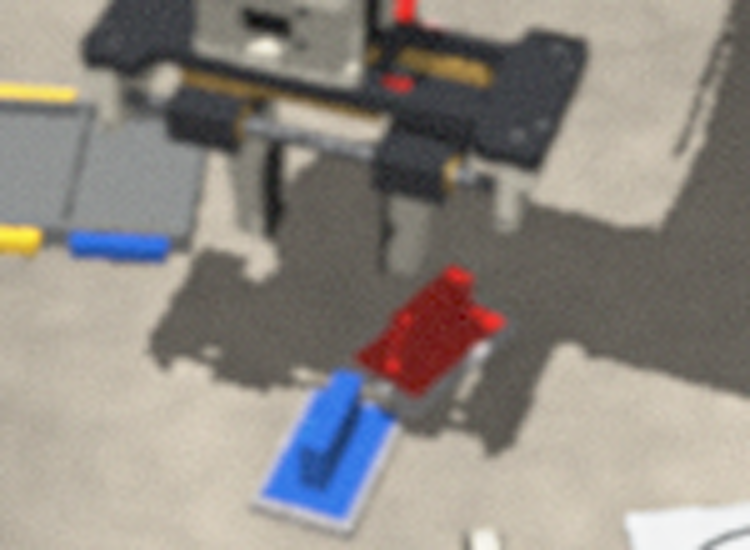

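```bash
python3 -m handwheel '[1,0,0.1,0, 3,0,0.1,0, 5,0,0.1,0, 7,0,0.1,0, 8.5,0,0.1,0, 9.5,0,0.1,0, 10.3,0,0.1,0, 10.7,0,0.1,0, 10.7,0,0.1,0, 10.7,0,0.1,0]' 5
python3 -m handwheel '[0,0,0,0, 0,0,0,0, 0,0,0,0, 0,0,0,0, 0,0,0,0, 0,0,0,0, 0,0,0,0, 0,0,0,0, 0,0,0,0, 0,0,0,0]' 0.5 20
python3 - <<'E'
from h import *
go(.5695,.1734,.17)
E
```

```text
time_s: 20.75
tcp_pos: [0.5601, -0.0617, 0.0136]
eef_rot: [-99.1, 90.0, 7.0]
contact_force: [0.3, 0.6, 0.9]
gripper_width: 0.0499
time_s: 22.0
tcp_pos: [0.5598, -0.0618, 0.0132]
eef_rot: [-153.2, 90.0, -47.1]
contact_force: [-0.7, 0.4, 0.4]
gripper_width: 0.0135
rows shift cm [-15.68  -7.45  22.33] turn 0  jaw now 106.1 j1,j6 [ 13.6 -87.5] j1 new 16.9 tcp [ 0.5598 -0.0618  0.0132] w 0.0135 F [-0.7  0.4  0.4] t 22.0 tilt [ 0. -0. -1.]
```

```bash
python3 -m handwheel '[0,0,0,0, 0,0,0,0, -0.5,0,0,0, -2,0,0,0, -5,0,0,0, -8,0,0,0, -11,0,0,0, -14,0,0,0, -15.7,0,0,0, -15.7,0,0,0]' 0.5 45
python3 - <<'E'
from h import *
go(.5700,.1735,.17,131.5)
E
```

```text
time_s: 23.25
tcp_pos: [0.5607, -0.0617, 0.1724]
eef_rot: [-94.9, 89.8, 11.1]
contact_force: [-0.2, 0.1, -1.7]
gripper_width: 0.0125
rows shift cm [ 0.26 -7.41 22.34] turn -25.4  jaw now 106.1 j1,j6 [ 13.6 -87.5] j1 new 16.9 tcp [ 0.5607 -0.0617  0.1724] w 0.0125 F [-0.2  0.1 -1.7] t 23.25 tilt [ 0.004  0.001 -1.   ]
```

```bash
python3 -m handwheel '[0,-0.5,1,-2, 0,-1,4,-5, 0,-2.5,8,-9, 0,-4,12,-14, 0,-5.5,16,-19, 0,-6.5,19,-23, 0,-7,21.5,-25, 0,-7.4,22.3,-25.4, 0,-7.4,22.3,-25.4, 0,-7.4,22.3,-25.4]'
python3 - <<'E'
from h import *
go(.5700,.1735,.083,131.5)
s=Cam("scene")
s.crop("pics/s9.png",310,200,200,160,4)
E
```

```text
time_s: 24.5
tcp_pos: [0.5689, 0.1723, 0.1698]
eef_rot: [81.8, 89.9, -146.8]
contact_force: [-0.4, -0.9, -1.8]
gripper_width: 0.0132
rows shift cm [ 8.68 -0.17  0.01] turn -0.0  jaw now 131.5 j1,j6 [ 35.7 -84.2] j1 new 16.9 tcp [0.5689 0.1723 0.1698] w 0.0132 F [-0.4 -0.9 -1.8] t 24.5 tilt [-0.001 -0.001 -1.   ]
```

View pics/s9.png

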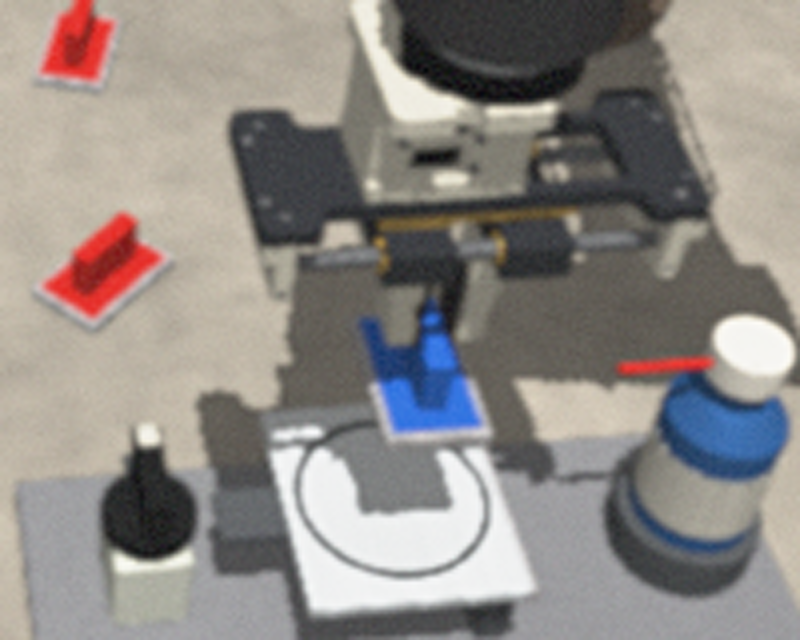

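Run:
```python
from h import *
s=Cam("scene");p=sensors.get_state()['tcp_pos']; zb=.1698-.0132+.008
R=Ro.from_euler('z',41.5,degrees=True)
for c in [(-.04,-.025),(.04,-.025),(.04,.025),(-.04,.025),(0,0)]:
    P=R.apply([*c,0])+[p[0],p[1],zb]; print(((s.px(P)-[310,200]+.5)*4-.5).round(0))
```

```text
[347. 315.]
[387. 442.]
[494. 434.]
[446. 308.]
[418. 373.]
```

The plate is held level where expected. Lowering.

```bash
python3 -m handwheel '[0.5,-0.15,0,0, 1.5,-0.15,0,0, 3,-0.15,0,0, 4.5,-0.15,0,0, 6,-0.15,0,0, 7,-0.15,0,0, 7.8,-0.15,0,0, 8.2,-0.15,0,0, 8.3,-0.15,0,0, 8.3,-0.15,0,0]'
python3 -m handwheel '[0.05,0,0,0, 0.1,0,0,0, 0.15,0,0,0, 0.2,0,0,0, 0.25,0,0,0, 0.3,0,0,0, 0.3,0,0,0, 0.3,0,0,0, 0.3,0,0,0, 0.3,0,0,0]'
python3 - <<'E'
from h import *
go(.5700,.1735,.083,131.5)
E
```

```text
time_s: 25.85
tcp_pos: [0.5704, 0.1741, 0.0875]
eef_rot: [-105.2, 90.0, 26.3]
contact_force: [-0.2, 0.1, -1.7]
gripper_width: 0.0126
time_s: 27.1
tcp_pos: [0.5702, 0.174, 0.0842]
eef_rot: [60.4, 90.0, -168.1]
contact_force: [0.5, 0.4, -2.0]
gripper_width: 0.013
rows shift cm [ 0.12  0.05 -0.03] turn -0.0  jaw now 131.5 j1,j6 [ 35.7 -84.2] j1 new 16.9 tcp [0.5702 0.174  0.0842] w 0.013 F [ 0.5  0.4 -2. ] t 27.1 tilt [-0. -0. -1.]
```

```bash
python3 -m handwheel '[0.05,0,0,0, 0.1,0,0,0, 0.15,0,0,0, 0.15,0,0,0, 0.15,0,0,0, 0.15,0,0,0, 0.15,0,0,0, 0.15,0,0,0, 0.15,0,0,0, 0.15,0,0,0]'
```

```text
time_s: 28.35
tcp_pos: [0.5703, 0.174, 0.0831]
eef_rot: [-121.7, 90.0, 9.8]
contact_force: [-2.2, -1.1, 5.3]
gripper_width: 0.0127
```

Contact (5 N). Releasing slowly and rising.

```bash
python3 -m handwheel '[0,0,0,0, 0,0,0,0, 0,0,0,0, 0,0,0,0, -1,0,0,0, -4,0,0,0, -8,0,0,0, -12,0,0,0, -14,0,0,0, -14,0,0,0]' 4 10
python3 - <<'E'
from h import *
go(.4615,.2970,.20,131.5)
s=Cam("scene");s.crop("pics/s10.png",310,200,200,160,4)
E
```

```text
time_s: 29.6
tcp_pos: [0.5712, 0.1745, 0.2253]
eef_rot: [-101.4, 89.7, 30.1]
contact_force: [0.1, 0.5, -0.0]
gripper_width: 0.0397
rows shift cm [ 2.52  0.11 16.45] turn -0.0  jaw now 131.5 j1,j6 [ 35.7 -84.2] j1 new 32.8 tcp [0.5712 0.1745 0.2253] w 0.0397 F [ 0.1  0.5 -0. ] t 29.6 tilt [ 0.004  0.002 -1.   ]
```

View pics/s10.png

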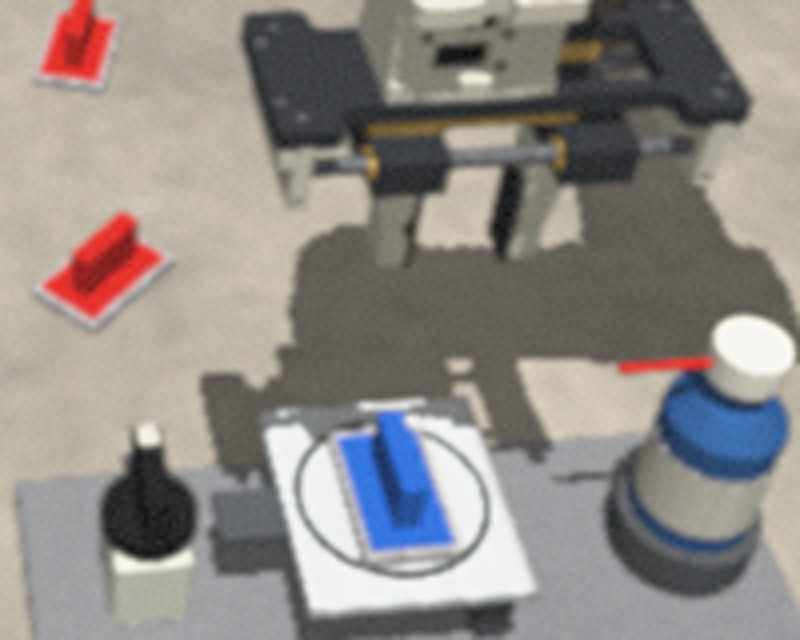

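Blue lies flat inside the ring. Now the cap.

```bash
python3 -m handwheel '[0,0,1,0, 0,0,3,0, 0,0,6,0, 0,0.1,9,0, 0,0.1,12,0, 0,0.1,14.5,0, 0,0.1,16,0, 1.5,0.1,16.4,0, 3.5,0.1,16.4,0, 3.5,0.1,16.4,0]' 0 20
python3 -m handwheel '[0.2,0,0,0, 0.5,0,0,0, 0.8,0,0,0, 1,0,0,0, 1.2,0,0,0, 1.4,0,0,0, 1.6,0,0,0, 1.8,0,0,0, 2,0,0,0, 2,0,0,0]'
```

```text
time_s: 30.9
tcp_pos: [0.4599, 0.2949, 0.1853]
eef_rot: [95.4, 89.8, -133.2]
contact_force: [-0.0, 0.3, 0.5]
gripper_width: 0.0006
time_s: 32.15
tcp_pos: [0.4607, 0.2961, 0.1675]
eef_rot: [94.0, 90.0, -134.5]
contact_force: [-0.9, 0.8, 0.1]
gripper_width: 0.0004
```

```bash
python3 -m handwheel '[0.15,0,0,0, 0.3,0,0,0, 0.4,0,0,0, 0.5,0,0,0, 0.5,0,0,0, 0.5,0,0,0, 0.5,0,0,0, 0.5,0,0,0, 0.5,0,0,0, 0.5,0,0,0]'
python3 - <<'E'
from h import *
s=Cam("scene");s.crop("pics/s11.png",400,220,130,130,5); go(.46,.296,.16)
E
```

```text
time_s: 33.4
tcp_pos: [0.4608, 0.2962, 0.1627]
eef_rot: [96.8, 90.0, -131.7]
contact_force: [-0.7, 0.5, -0.3]
gripper_width: 0.0007
rows shift cm [0.27 0.08 0.04] turn 0  jaw now 131.5 j1,j6 [  53.2 -101.7] j1 new 32.8 tcp [0.4608 0.2962 0.1627] w 0.0007 F [ 0.   0.7 -0.7] t 33.45 tilt [ 0.  0. -1.]
```

View pics/s11.png

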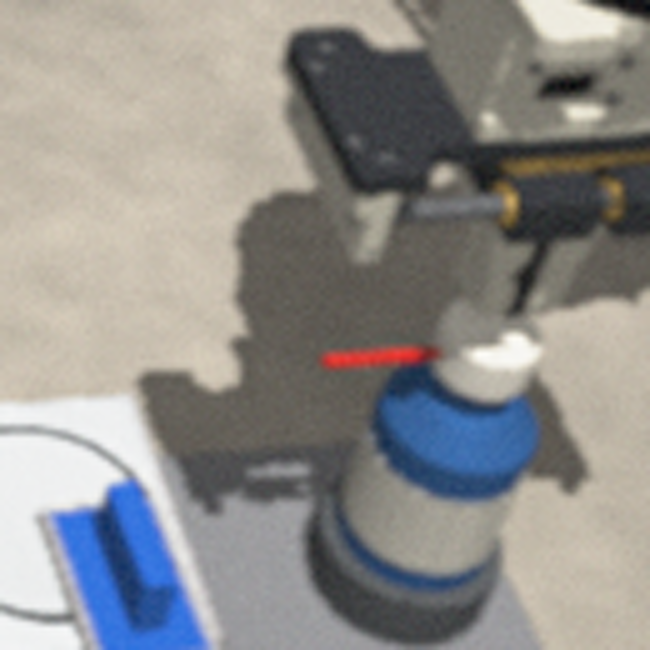

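Run:
```python
from h import *
s=Cam("scene")
for P in [(.4608,.2962,.1627),(.4612,.297,.168),(.4612,.297,.160)]: print((s.px(P)-[400,220])*5)
t=Cam("top");cv2.imwrite("pics/t11.png",cv2.resize(t.im[200:320,120:280],None,fx=4.5,fy=4.5))
```

```text
[486.0094126  339.57157943]
[491.42943791 331.79197851]
[485.79182788 345.81909032]
```

View pics/t11.png

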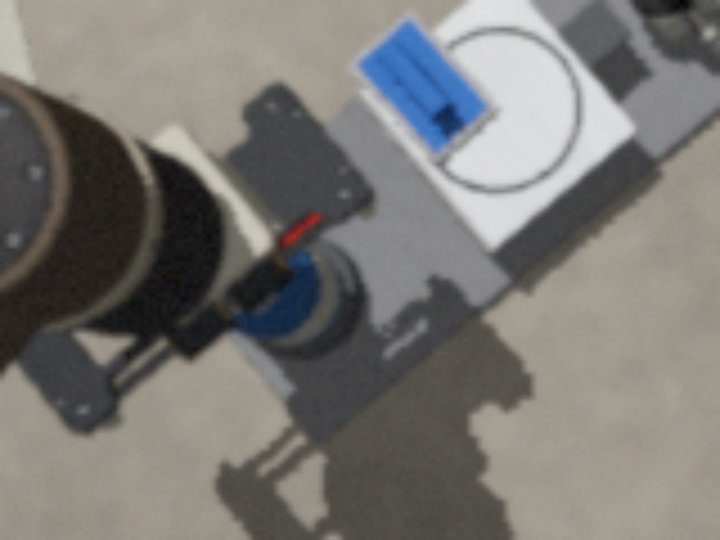

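Run:
```python
from h import *
s=Cam("scene")
print((s.px((.5712,.1745,.2253))-[310,200])*4, (s.px((.5607,-.0627,.121))-[250,200])*5)
s.crop("pics/s12.png",460,240,60,60,12)
s.crop("pics/s13.png",360,270,90,90,7)
```

```text
[439.32053014 286.67387203] [329.62749923 281.46762704]
```

View pics/s12.png

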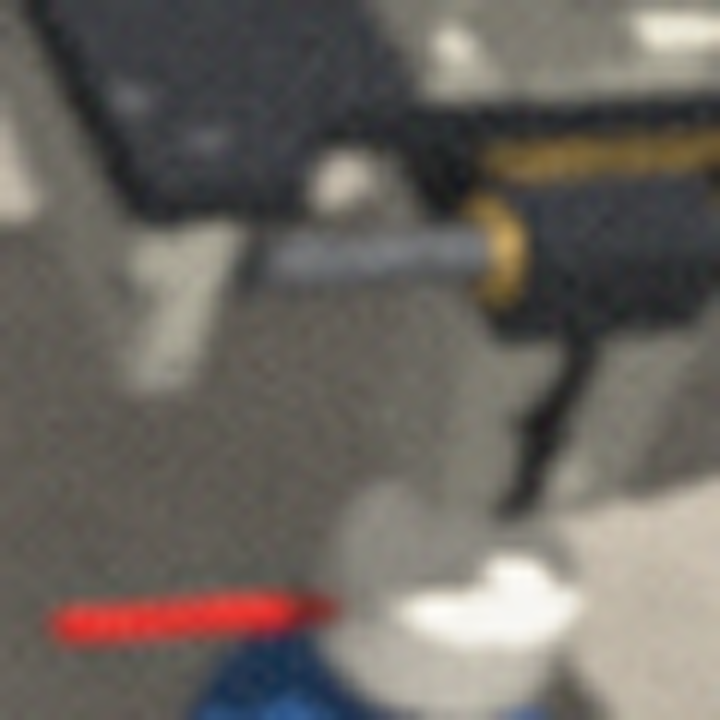

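View pics/s13.png

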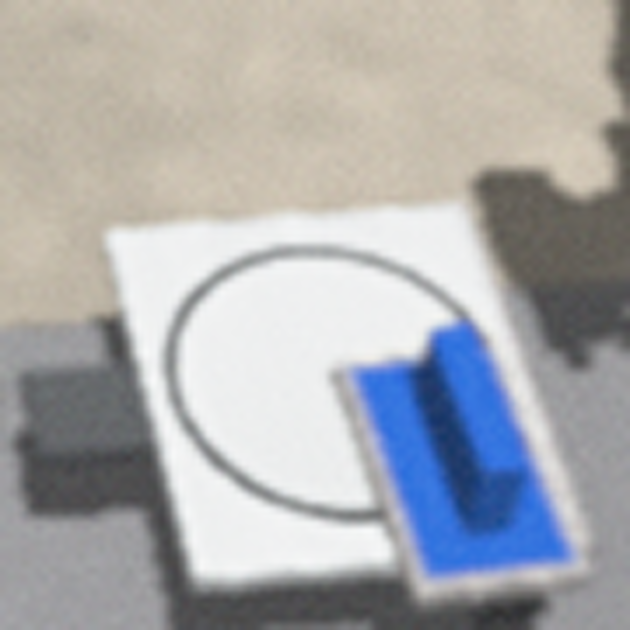

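The blue plate has been knocked toward the can corner of the stage since I released it (top view, about (215,220)). The cap hasn't been pressed yet: force 0. I'll back off, measure the plate and put it back in the middle. To keep the gripper's body off the red tube I'll grip the bar lengthwise.

```bash
python3 -m handwheel '[-1,0,0,0, -3,0,0,0, -6,0,0,0, -8,0,0,0, -8,0,0,0, -8,0,0,0, -8,0,0,0, -8,0,0,0, -8,0,0,0, -8,0,0,0]' 6.5
python3 - <<'E'
from h import *
t=Cam("top");s=Cam("scene")
t.crop("pics/t14.png",180,180,80,70,9)
s.crop("pics/s14.png",360,290,100,75,8)
go(.57,.17,.2)
E
```

```text
time_s: 34.85
tcp_pos: [0.4608, 0.2961, 0.2425]
eef_rot: [106.9, 90.0, -121.6]
contact_force: [-0.0, 0.5, -0.3]
gripper_width: 0.065
rows shift cm [  4.26   0.18 -16.68] turn 0  jaw now 131.5 j1,j6 [  53.2 -101.7] j1 new 16.6 tcp [0.4608 0.2962 0.2426] w 0.0648 F [ 0.2  0.6 -0.4] t 34.95 tilt [-0. -0. -1.]
```

View pics/t14.png

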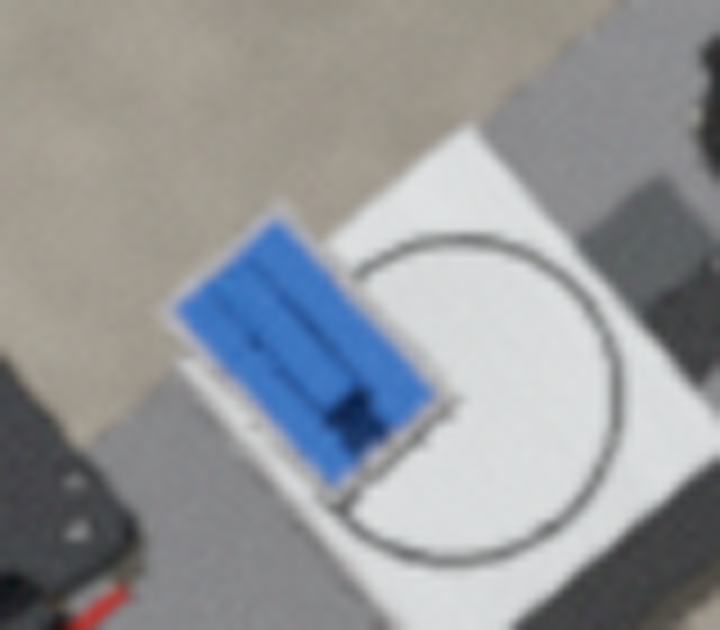

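View pics/s14.png

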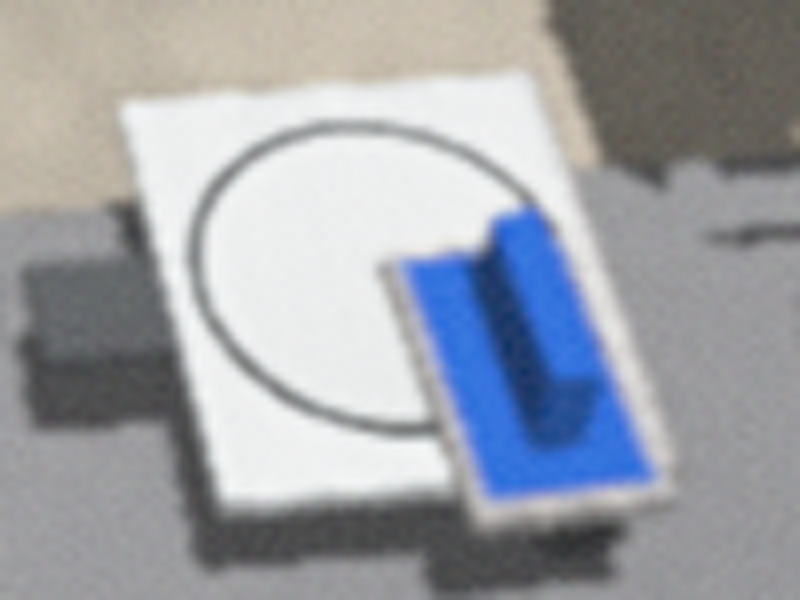

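Run:
```python
from h import *
t=Cam("top");s=Cam("scene")
T=lambda x,y,ox,oy,k:np.array(((x+.5)/k-.5+ox,(y+.5)/k-.5+oy))
c=np.array([t.w(T(*p,180,180,9),.077)[:2] for p in[(278,203),(448,400),(332,500),(165,305)]]);e=np.roll(c,-1,0)-c
print(c.mean(0),[(round(np.linalg.norm(q),4),round(np.degrees(np.arctan2(q[1],q[0])),1)) for q in e])
c=np.array([s.w(T(*p,360,290,8),.075)[:2] for p in[(380,262),(475,525),(672,490)]]);e=np.diff(c,axis=0)
print((c[0]+c[2])/2,[(round(np.linalg.norm(q),4),round(np.degrees(np.arctan2(q[1],q[0])),1)) for q in e])
P=(c[0]+c[2])/2
d=np.array([.592,.208])-[.5695,.1734]; y=np.radians(41.5); print("local",d@[np.cos(y),np.sin(y)],d@[-np.sin(y),np.cos(y)])
go(.592,.208,.2,41)
```

```text
[0.58183088 0.21780432] [(np.float64(0.0779), np.float64(-137.6)), (np.float64(0.0447), np.float64(132.7)), (np.float64(0.0767), np.float64(42.3)), (np.float64(0.0446), np.float64(-45.7))]
[0.57929663 0.21572607] [(np.float64(0.0788), np.float64(43.7)), (np.float64(0.0501), np.float64(137.2))]
local 0.03977815738601703 0.0110049168544454
rows shift cm [  4.27  -3.98 -15.29] turn -89.5  jaw now 131.5 j1,j6 [  53.2 -101.7] j1 new 19.4 tcp [0.4608 0.2962 0.2427] w 0.0647 F [0.3 0.9 0.6] t 35.05 tilt [ 0. -0. -1.]
```

```bash
python3 - <<'E'
from h import *
go(.581,.217,.16,42.5)
E
python3 -m handwheel '[0,0,0,0, 0,0,0,-4, 0,0,0,-14, 0,0,0,-24, 0,0,0,-34, 0,0,0,-44, 0,0,0,-54, 0,0,0,-64, 0,0,0,-70, 0,0,0,-70]' 6.5
python3 - <<'E'
from h import *
go(.581,.217,.16,42.5)
E
```

```text
rows shift cm [  8.27  -3.76 -13.89] turn 89.0  jaw now 131.5 j1,j6 [  53.2 -101.7] j1 new 20.5 tcp [0.4608 0.2962 0.2427] w 0.0647 F [0.3 0.9 0.6] t 35.05 tilt [ 0. -0. -1.]
time_s: 36.3
tcp_pos: [0.4608, 0.2962, 0.2427]
eef_rot: [-179.4, 90.0, 22.1]
contact_force: [0.1, -0.4, 0.5]
gripper_width: 0.0652
rows shift cm [ 8.27 11.76 -8.29] turn -21.1  jaw now -158.6 j1,j6 [ 53.2 -31.8] j1 new 20.5 tcp [0.4608 0.2962 0.2427] w 0.0652 F [ 0.1 -0.4  0.5] t 36.3 tilt [ 0.  0. -1.]
```

```bash
python3 -m handwheel '[0,1,-1,-3, 0,4,-3,-7, 0,7,-5,-12, 0,10,-7,-17, 0,11.7,-8.3,-21, 2,11.8,-8.3,-21, 5,11.8,-8.3,-21, 8,11.8,-8.3,-21, 8.2,11.8,-8.3,-21, 8.2,11.8,-8.3,-21]' 6.5
python3 - <<'E'
from h import *
go(.581,.217,.089,42.5)
E
```

```text
time_s: 37.55
tcp_pos: [0.5819, 0.217, 0.1616]
eef_rot: [142.0, 89.9, 4.5]
contact_force: [-0.2, -0.6, 0.9]
gripper_width: 0.0647
rows shift cm [ 7.26 -0.06  0.07] turn -0.1  jaw now -137.6 j1,j6 [38.5  4. ] j1 new 20.5 tcp [0.5819 0.217  0.1616] w 0.0647 F [-0.2 -0.6  0.9] t 37.55 tilt [ 0.001  0.    -1.   ]
```

```bash
python3 -m handwheel '[1,0,0,0, 2.5,0,0,0, 4,0,0,0, 5,0,0,0, 6,0,0,0, 6.6,0,0,0, 7,0,0,0, 7.2,0,0,0, 7.2,0,0,0, 7.2,0,0,0]' 6.5
python3 -m handwheel '[0,0,0,0, 0,0,0,0, 0,0,0,0, 0,0,0,0, 0,0,0,0, 0,0,0,0, 0,0,0,0, 0,0,0,0, 0,0,0,0, 0,0,0,0]' 4 10
python3 - <<'E'
from h import *
go(.5700,.1737,.089,42.5)
E
```

```text
time_s: 38.8
tcp_pos: [0.5815, 0.2169, 0.089]
eef_rot: [170.9, 90.0, 33.4]
contact_force: [0.1, -0.3, 0.1]
gripper_width: 0.0651
time_s: 40.05
tcp_pos: [0.5812, 0.2168, 0.0887]
eef_rot: [-34.2, 90.0, -171.7]
contact_force: [-0.7, -0.2, 0.5]
gripper_width: 0.0401
rows shift cm [-0.03  2.42  3.74] turn -0.0  jaw now -137.5 j1,j6 [38.5  4. ] j1 new 16.9 tcp [0.5812 0.2168 0.0887] w 0.0401 F [-0.7 -0.2  0.5] t 40.05 tilt [-0. -0. -1.]
```

The opening went to 40 mm without stopping on the 50 mm bar, so I'll look.

Run:
```python
from h import *
t=Cam("top");s=Cam("scene")
t.crop("pics/t15.png",170,160,110,90,7)
s.crop("pics/s15.png",350,210,130,130,5)
print((s.px(sensors.get_state()['tcp_pos'])-[350,210])*5)
```

```text
[380.18119189 614.3671645 ]
```

View pics/s15.png

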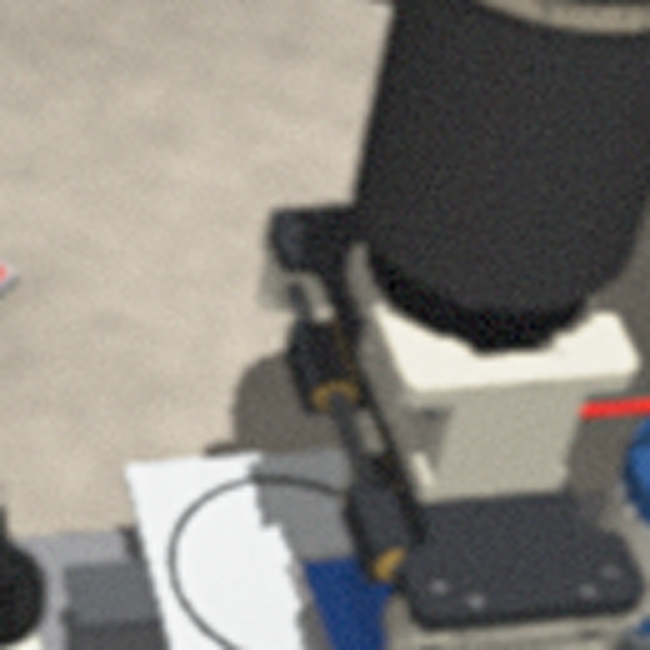

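View pics/t15.png

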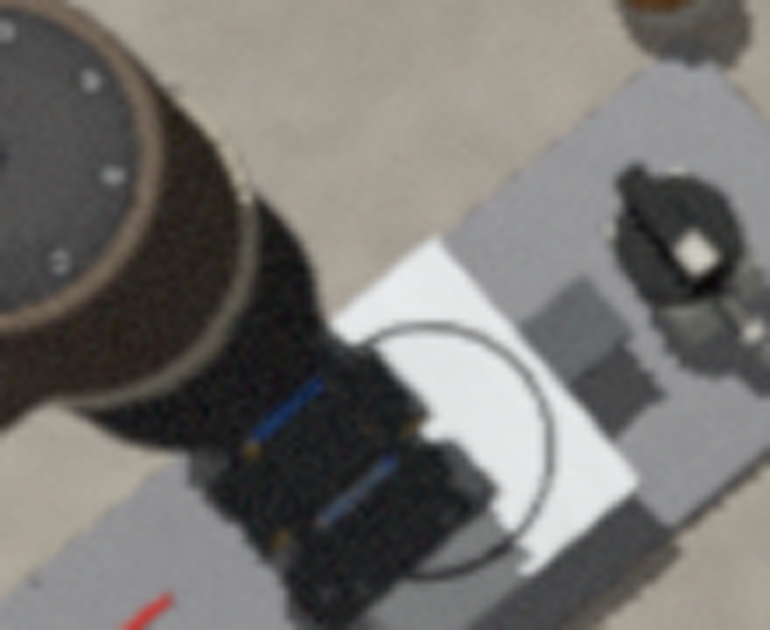

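The finger tips look about 15–20 mm higher than the reported TCP in several pictures. That would also explain why the cap gave no contact at 0.163. A gentle downward probe onto the bar will measure this.

```bash
python3 -m handwheel '[0.05,0,0,0, 0.1,0,0,0, 0.15,0,0,0, 0.2,0,0,0, 0.2,0,0,0, 0.2,0,0,0, 0.2,0,0,0, 0.2,0,0,0, 0.2,0,0,0, 0.2,0,0,0]'
python3 -m handwheel '[0.05,0,0,0, 0.1,0,0,0, 0.15,0,0,0, 0.2,0,0,0, 0.2,0,0,0, 0.2,0,0,0, 0.2,0,0,0, 0.2,0,0,0, 0.2,0,0,0, 0.2,0,0,0]'
```

```text
time_s: 41.4
tcp_pos: [0.5814, 0.2168, 0.0878]
eef_rot: [149.9, 90.0, 12.4]
contact_force: [-3.3, -1.2, 9.5]
gripper_width: 0.0402
time_s: 42.65
tcp_pos: [0.5815, 0.2168, 0.0877]
eef_rot: [148.0, 89.9, 10.6]
contact_force: [-9.2, -1.1, 21.6]
gripper_width: 0.0398
```

Contact at TCP z 0.088 on the 0.110 bar top, so the real finger ends sit about 22 mm behind the reported TCP. My earlier grips overlapped by only 5 mm, so from now on I'll go about 20 mm deeper.

```bash
python3 -m handwheel '[-0.5,0,0,0, -1,0,0,0, -1.2,0,0,0, -1.2,0,0,0, -1.2,0,0,0, -1.2,0,0,0, -1.2,0,0,0, -1.2,0,0,0, -1.2,0,0,0, -1.2,0,0,0]' 6.5 20
python3 - <<'E'
from h import *
go(.581,.217,.064,42.5)
s=Cam("scene"); s.crop("pics/s16.png",350,240,130,130,5)
E
```

```text
time_s: 43.9
tcp_pos: [0.5813, 0.2168, 0.0967]
eef_rot: [-171.6, 90.0, 50.9]
contact_force: [-0.0, -0.0, -0.2]
gripper_width: 0.0651
rows shift cm [ 3.27 -0.03  0.  ] turn -0.0  jaw now -137.5 j1,j6 [38.5  4. ] j1 new 20.5 tcp [0.5813 0.2168 0.0967] w 0.0651 F [-0.  -0.  -0.2] t 43.9 tilt [ 0.  0. -1.]
```

View pics/s16.png

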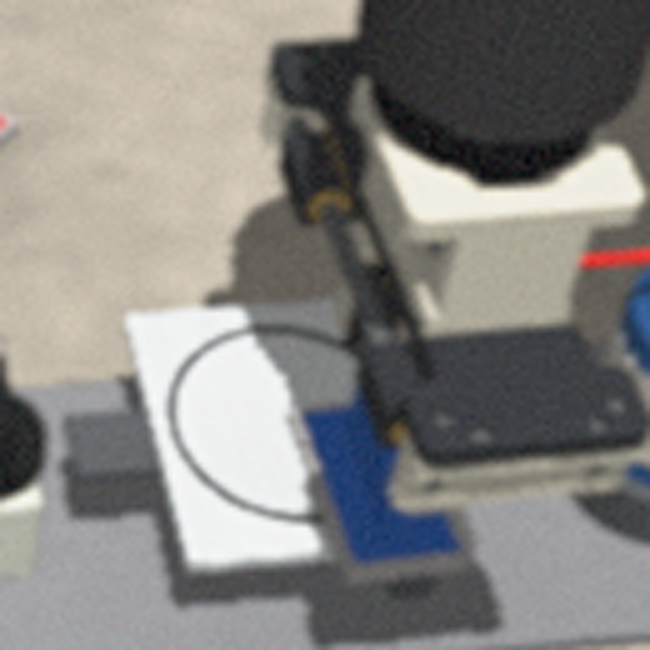

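```bash
python3 -m handwheel '[0.4,0,0,0, 0.8,0,0,0, 1.2,0,0,0, 1.6,0,0,0, 2,0,0,0, 2.4,0,0,0, 2.8,0,0,0, 3.1,0,0,0, 3.2,0,0,0, 3.2,0,0,0]' 6.5 
python3 -m handwheel '[0,0,0,0, 0,0,0,0, 0,0,0,0, 0,0,0,0, 0,0,0,0, 0,0,0,0, 0,0,0,0, 0,0,0,0, 0,0,0,0, 0,0,0,0]' 3.5 20
python3 - <<'E'
from h import *
go(.5700,.1737,.089,41.5)
E
```

```text
time_s: 45.2
tcp_pos: [0.5813, 0.2168, 0.0647]
eef_rot: [43.4, 90.0, -94.1]
contact_force: [1.0, -0.8, 0.2]
gripper_width: 0.0649
time_s: 46.45
tcp_pos: [0.5815, 0.2169, 0.0648]
eef_rot: [164.4, 90.0, 26.9]
contact_force: [0.8, 1.0, 2.6]
gripper_width: 0.0499
rows shift cm [-2.42  2.41  3.76] turn 1.0  jaw now -137.5 j1,j6 [38.5  4. ] j1 new 16.9 tcp [0.5815 0.2169 0.0648] w 0.0499 F [0.8 1.  2.6] t 46.45 tilt [ 0.  0. -1.]
```

Gripped (50 mm). Lift 1.5 cm, shift to the middle and lower.

```bash
python3 -m handwheel '[0,0,0,0, -0.5,0,0,0, -1.5,0,0,0, -1.5,0.5,0.8,0, -1.5,1.2,1.9,0, -1.5,1.9,3,1, -1.5,2.3,3.6,1, -1.5,2.4,3.75,1, -1.5,2.4,3.75,1, -1.5,2.4,3.75,1]' 3.5 40
python3 -m handwheel '[0.3,0,0,0, 0.7,0,0,0, 1,0,0,0, 1.2,0,0,0, 1.35,0,0,0, 1.45,0,0,0, 1.5,0,0,0, 1.5,0,0,0, 1.5,0,0,0, 1.5,0,0,0]'
python3 - <<'E'
from h import *
go(.5700,.1737,.064,41.5)
E
```

```text
time_s: 47.7
tcp_pos: [0.57, 0.174, 0.0796]
eef_rot: [170.4, 90.0, 31.9]
contact_force: [-0.5, -0.6, -2.1]
gripper_width: 0.0494
time_s: 48.95
tcp_pos: [0.5699, 0.1738, 0.0648]
eef_rot: [157.5, 90.0, 19.0]
contact_force: [-0.9, 0.1, -0.0]
gripper_width: 0.0498
rows shift cm [ 0.08  0.01 -0.  ] turn -0.0  jaw now -138.5 j1,j6 [35.7  5.7] j1 new 16.9 tcp [0.5699 0.1738 0.0648] w 0.0498 F [-0.9  0.1 -0. ] t 48.95 tilt [ 0.  0. -1.]
```

```bash
python3 -m handwheel '[0.05,0,0,0, 0.05,0,0,0, 0.05,0,0,0, -0.5,0,0,0, -2,0,0,0, -5,0,0,0, -9,0,0,0, -13,0,0,0, -14,0,0,0, -14,0,0,0]' 6.5 10
python3 - <<'E'
from h import *
go(.4612,.2970,.16)
s=Cam("scene"); s.crop("pics/s17.png",350,240,130,130,5)
E
```

```text
time_s: 50.2
tcp_pos: [0.5701, 0.174, 0.206]
eef_rot: [176.5, 89.9, 38.0]
contact_force: [-0.4, 0.1, -0.3]
gripper_width: 0.0651
rows shift cm [  4.59 -16.43   0.02] turn 0  jaw now -138.5 j1,j6 [35.7  5.7] j1 new 32.8 tcp [0.5701 0.174  0.206 ] w 0.0651 F [-0.4  0.1 -0.3] t 50.2 tilt [ 0.002  0.001 -1.   ]
```

View pics/s17.png

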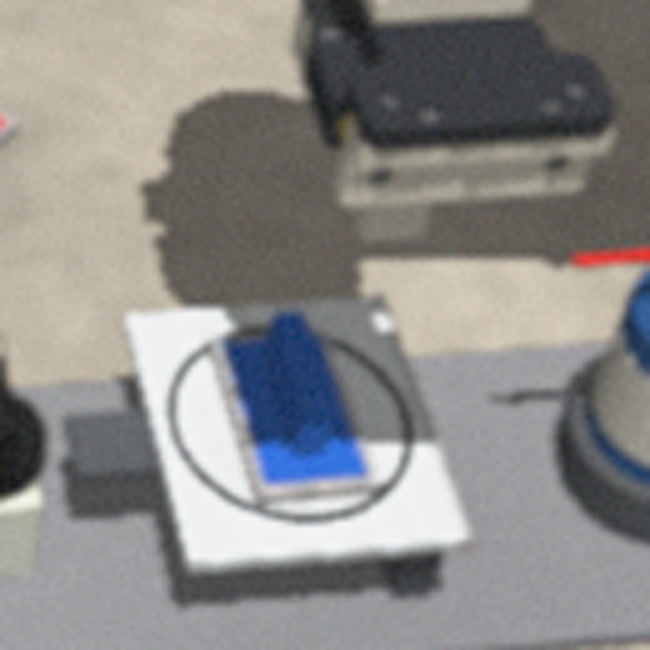

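Blue is back in the middle of the ring. Now to the cap; contact is expected at about TCP 0.146.

```bash
python3 -m handwheel '[0,-1,0,0, 0,-4,0,0, 0,-8,0,0, 0,-12,0,0, 0,-15,0,0, 0,-16.4,0,0, 1,-16.4,0,0, 2.5,-16.4,0,0, 4.2,-16.4,0,0, 4.6,-16.4,0,0]' 0 20
python3 -m handwheel '[0.3,0,0,0, 0.6,0,0,0, 0.8,0,0,0, 1,0,0,0, 1.1,0,0,0, 1.2,0,0,0, 1.2,0,0,0, 1.2,0,0,0, 1.2,0,0,0, 1.2,0,0,0]'
```

```text
time_s: 51.5
tcp_pos: [0.4608, 0.295, 0.1564]
eef_rot: [6.6, 89.8, -132.0]
contact_force: [-0.9, -0.1, 0.3]
gripper_width: 0.0001
time_s: 52.75
tcp_pos: [0.4612, 0.2966, 0.1467]
eef_rot: [-134.0, 90.0, 87.5]
contact_force: [-0.2, -0.3, 0.7]
gripper_width: 0.0004
```

```bash
python3 -m handwheel '[0.1,0,0,0, 0.2,0,0,0, 0.3,0,0,0, 0.3,0,0,0, 0.4,0,0,0, 0.4,0,0,0, 0.5,0,0,0, 0.5,0,0,0, 0.5,0,0,0, 0.5,0,0,0]'
```

```text
time_s: 54.0
tcp_pos: [0.4613, 0.2967, 0.1418]
eef_rot: [175.3, 90.0, 36.8]
contact_force: [-0.7, -1.1, 4.4]
gripper_width: 0.0005
```

```bash
python3 -m handwheel '[0.1,0,0,0, 0.2,0,0,0, 0.3,0,0,0, 0.4,0,0,0, 0.5,0,0,0, 0.5,0,0,0, 0.5,0,0,0, 0.5,0,0,0, 0.5,0,0,0, 0.5,0,0,0]'
```

```text
time_s: 55.25
tcp_pos: [0.4614, 0.2967, 0.1378]
eef_rot: [168.6, 89.9, 30.1]
contact_force: [-5.0, -2.2, 13.3]
gripper_width: 0.0005
```

```bash
python3 -m handwheel '[0.1,0,0,0, 0.15,0,0,0, 0.15,0,0,0, 0.15,0,0,0, 0.15,0,0,0, 0.15,0,0,0, 0.15,0,0,0, 0.15,0,0,0, 0.15,0,0,0, 0.15,0,0,0]'
python3 -m handwheel '[-0.4,0,0,0, -0.8,0,0,0, -1.4,0,0,0, -2.5,0,0,0, -4,0,0,0, -5.5,0,0,0, -7,0,0,0, -8,0,0,0, -8,0,0,0, -8,0,0,0]'
python3 - <<'E'
from h import *
s=Cam("scene"); s.crop("pics/s18.png",350,200,180,160,4)
go(.57,.174,.20,131.5)
E
```

```text
time_s: 56.5
tcp_pos: [0.4615, 0.2968, 0.1377]
eef_rot: [166.1, 89.9, 27.7]
contact_force: [-7.9, -3.1, 24.0]
gripper_width: 0.0004
time_s: 57.75
tcp_pos: [0.4609, 0.2964, 0.2147]
eef_rot: [-7.7, 90.0, -146.2]
contact_force: [-0.4, 0.4, -0.4]
gripper_width: 0.0005
rows shift cm [ 1.45 16.39 -0.07] turn 90.0  jaw now -138.5 j1,j6 [ 53.2 -11.7] j1 new 17.0 tcp [0.4609 0.2964 0.2145] w 0.0006 F [ 0.5 -0.6 -0.3] t 57.8 tilt [-0.001 -0.001 -1.   ]
```

View pics/s18.png

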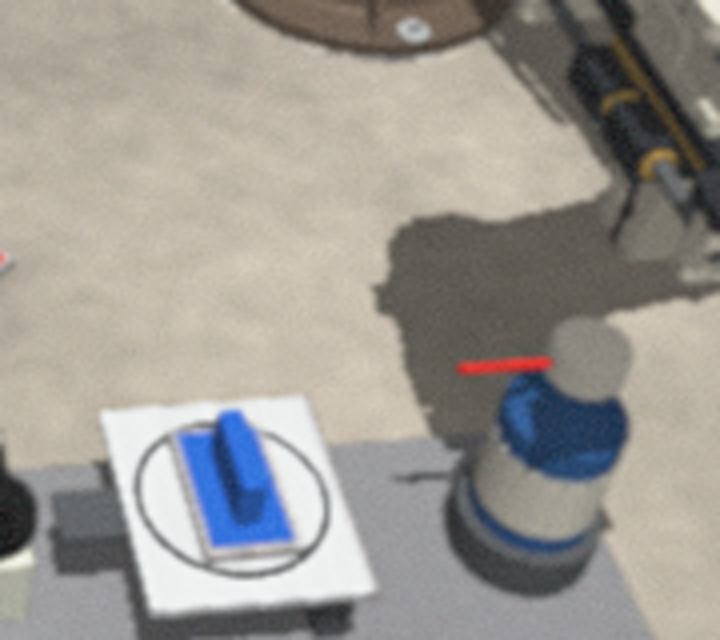

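The cap bottomed out (24 N, rigid at 0.1377), sprang back, and the plate stayed centred. Next are the bay positions.

Run:
```python
from h import *
t=Cam("top");s=Cam("scene")
T=lambda x,y,ox,oy,k:np.array(((x+.5)/k-.5+ox,(y+.5)/k-.5+oy))
ct=np.array([t.w(T(*p,360,200,6),.014)[:2] for p in[(70,368),(453,150),(570,343),(188,570)]])
cs=np.array([s.w(T(*p,200,200,7),.012)[:2] for p in[(615,345),(70,310),(135,128),(645,155)]])
for c in(ct,cs):
    e=np.roll(c,-1,0)-c
    print(c.mean(0).round(4),[(round(np.linalg.norm(q),4),round(np.degrees(np.arctan2(q[1],q[0])),1)) for q in e])
m=(ct.mean(0)+cs.mean(0))/2
a=np.radians(-59.2)
for k,n in((-1,"blue"),(0,"yellow"),(1,"red")): print(n,m+.067*k*np.array([np.cos(a),np.sin(a)]))
# tabs in top
for n,p in dict(b1=(128,315),b2=(257,535),y1=(255,242),y2=(385,459),r1=(380,170),r2=(510,385)).items(): print(n,t.w(T(*p,360,200,6),.014)[:2].round(4))
```

```text
[ 0.4913 -0.3197] [(np.float64(0.2027), np.float64(-59.1)), (np.float64(0.1026), np.float64(-148.6)), (np.float64(0.2031), np.float64(121.7)), (np.float64(0.1056), np.float64(31.2))]
[ 0.4948 -0.3191] [(np.float64(0.2032), np.float64(-59.1)), (np.float64(0.1073), np.float64(-148.2)), (np.float64(0.2026), np.float64(121.6)), (np.float64(0.1099), np.float64(32.1))]
blue [ 0.45873215 -0.26184016]
yellow [ 0.49303902 -0.31939048]
red [ 0.52734589 -0.37694079]
b1 [ 0.5086 -0.2318]
b2 [ 0.4099 -0.2914]
y1 [ 0.5433 -0.2893]
y2 [ 0.4455 -0.3492]
r1 [ 0.5778 -0.3463]
r2 [ 0.4804 -0.4058]
```

```bash
python3 -m handwheel '[0,1,0,0, 0,4,0,0, 0,8,0,0, 0,12,0,0, 0,15,0,0, 0,16.4,0,0, 2,16.4,0,0, 5,16.4,0,0, 8,16.4,0,0, 8.5,16.4,0,0]' 6.5 20
python3 - <<'E'
from h import *
go(.57,.174,.062,41.5)
E
```

```text
time_s: 59.15
tcp_pos: [0.5685, 0.1731, 0.1282]
eef_rot: [-12.2, 89.8, -150.7]
contact_force: [0.7, 0.3, 0.8]
gripper_width: 0.0651
rows shift cm [ 6.61  0.04 -0.2 ] turn -0.0  jaw now -138.5 j1,j6 [35.7  5.8] j1 new 17.0 tcp [0.5685 0.1731 0.1282] w 0.0651 F [0.7 0.3 0.8] t 59.15 tilt [-0.003 -0.002 -1.   ]
```

```bash
python3 -m handwheel '[0.5,0,0,0, 1.5,0,0,0, 2.5,0,0,0, 3.5,0,0,0, 4.5,0,0,0, 5.3,0,0,0, 6,0,0,0, 6.5,0,0,0, 6.7,0,0,0, 6.7,0,0,0]' 6.5
python3 -m handwheel '[0,0,0,0, 0,0,0,0, 0,0,0,0, 0,0,0,0, 0,0,0,0, 0,0,0,0, 0,0,0,0, 0,0,0,0, 0,0,0,0, 0,0,0,0]' 3.5 25
python3 -m handwheel '[0,0,0,0, -0.5,0,0,0, -2,0,0,0, -4,0,0,0, -7,0,0,0, -10,0,0,0, -12,0,0,0, -13,0,0,0, -13,0,0,0, -13,0,0,0]' 3.5 45
python3 - <<'E'
from h import *
go(.459,-.2617,.19,31.2)
E
```

```text
time_s: 60.4
tcp_pos: [0.5699, 0.1738, 0.0632]
eef_rot: [149.7, 90.0, 11.2]
contact_force: [0.3, 0.4, 0.2]
gripper_width: 0.0651
time_s: 61.65
tcp_pos: [0.57, 0.1738, 0.0634]
eef_rot: [153.5, 90.0, 15.0]
contact_force: [-1.8, 0.1, 4.1]
gripper_width: 0.0499
time_s: 62.9
tcp_pos: [0.5693, 0.1735, 0.1922]
eef_rot: [-19.6, 89.9, -158.1]
contact_force: [-0.3, 1.0, -2.5]
gripper_width: 0.0497
rows shift cm [ 0.26 25.3  37.09] turn 10.3  jaw now -138.5 j1,j6 [35.7  5.7] j1 new -29.7 tcp [0.5693 0.1735 0.1922] w 0.0497 F [-0.3  1.  -2.5] t 62.9 tilt [-0.001 -0.001 -1.   ]
```

```bash
python3 -m handwheel '[0,0.7,1,0, 0,2,3,1, 0,4.5,6.5,2, 0,7.5,11,4, 0,10.5,15.5,5, 0,13.5,20,6, 0,16.5,24.5,7, 0,19.5,28.5,8, 0,22,32,9, 0,24,35,10]'
python3 - <<'E'
from h import *
go(.459,-.2617,.10,31.2)
E
```

```text
time_s: 64.15
tcp_pos: [0.4646, -0.2403, 0.1932]
eef_rot: [-4.0, 90.0, -152.7]
contact_force: [0.0, 0.8, -1.6]
gripper_width: 0.0502
rows shift cm [9.32 1.54 1.59] turn 0.1  jaw now -148.7 j1,j6 [-5.8 37.2] j1 new -29.7 tcp [ 0.4646 -0.2403  0.1932] w 0.0502 F [ 0.   0.8 -1.6] t 64.15 tilt [-0. -0. -1.]
```

```bash
python3 -m handwheel '[0,0.7,1,0, 0,1.3,1.7,0, 0,1.3,1.7,0, 1,1.3,1.7,0, 3,1.3,1.7,0, 5,1.3,1.7,0, 7,1.3,1.7,0, 8.5,1.3,1.7,0, 9.3,1.3,1.7,0, 9.3,1.3,1.7,0]'
python3 - <<'E'
from h import *
go(.459,-.2617,.001,31.2)
s=Cam("scene"); s.crop("pics/s19.png",180,130,160,140,5); t=Cam("top"); cv2.imwrite("pics/top19.png",t.im)
E
```

```text
time_s: 65.4
tcp_pos: [0.4588, -0.2576, 0.0997]
eef_rot: [-38.6, 90.0, 172.9]
contact_force: [0.1, 0.2, -1.2]
gripper_width: 0.0501
rows shift cm [9.87 0.36 0.19] turn 0.3  jaw now -148.5 j1,j6 [-7.9 39.4] j1 new -29.7 tcp [ 0.4588 -0.2576  0.0997] w 0.0501 F [ 0.1  0.2 -1.2] t 65.4 tilt [-0.001  0.    -1.   ]
```

View pics/s19.png

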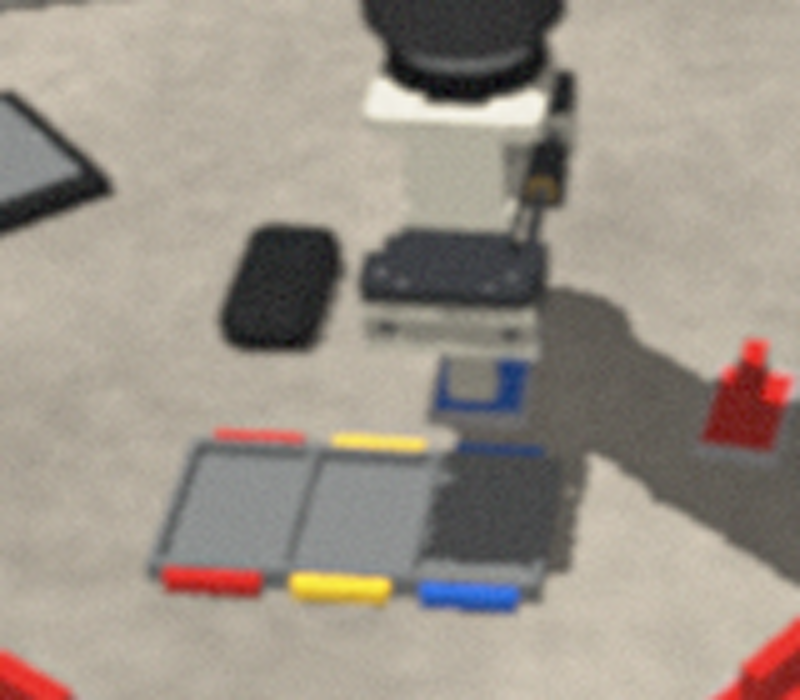

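```bash
python3 -m handwheel '[1,0.2,0.1,0, 2.5,0.35,0.1,0, 4,0.35,0.1,0, 5,0.35,0.1,0, 6,0.35,0.1,0, 7,0.35,0.1,0, 7.7,0.35,0.1,0, 8,0.35,0.1,0, 8,0.35,0.1,0, 8,0.35,0.1,0]'
python3 - <<'E'
from h import *
go(.459,-.2617,-.001,31.2)
E
```

```text
time_s: 66.75
tcp_pos: [0.4602, -0.2614, 0.0205]
eef_rot: [134.3, 90.0, -14.2]
contact_force: [1.4, -0.1, -2.0]
gripper_width: 0.0496
rows shift cm [ 2.15 -0.04  0.12] turn 0.3  jaw now -148.5 j1,j6 [-8.4 39.8] j1 new -29.7 tcp [ 0.4602 -0.2614  0.0205] w 0.0496 F [ 1.4 -0.1 -2. ] t 66.75 tilt [ 0.001 -0.    -1.   ]
```

```bash
python3 -m handwheel '[0.4,0,0.1,0, 0.8,0,0.1,0, 1.2,0,0.1,0, 1.5,0,0.1,0, 1.7,0,0.1,0, 1.9,0,0.1,0, 2.1,0,0.1,0, 2.2,0,0.1,0, 2.2,0,0.1,0, 2.2,0,0.1,0]'
```

```text
time_s: 68.0
tcp_pos: [0.459, -0.2619, -0.0016]
eef_rot: [127.7, 90.0, -20.8]
contact_force: [-1.4, 0.8, 3.8]
gripper_width: 0.0496
```

Contact on the bay floor. Release and rise.

```bash
python3 -m handwheel '[0,0,0,0, 0,0,0,0, 0,0,0,0, 0,0,0,0, -1,0,0,0, -4,0,0,0, -8,0,0,0, -12,0,0,0, -16,0,0,0, -18,0,0,0]' 5.8 10
python3 - <<'E'
from h import *
go(.45,-.10,.22,86)
s=Cam("scene"); s.crop("pics/s20.png",180,130,200,170,4)
E
```

```text
time_s: 69.25
tcp_pos: [0.4599, -0.2622, 0.1816]
eef_rot: [133.4, 89.8, -15.1]
contact_force: [0.2, -0.3, -0.3]
gripper_width: 0.0579
rows shift cm [ -3.87 -14.34  -7.64] turn -54.5  jaw now -148.5 j1,j6 [-8.4 39.9] j1 new -12.5 tcp [ 0.4599 -0.2622  0.1816] w 0.0579 F [ 0.2 -0.3 -0.3] t 69.25 tilt [ 0.004 -0.001 -1.   ]
```

View pics/s20.png

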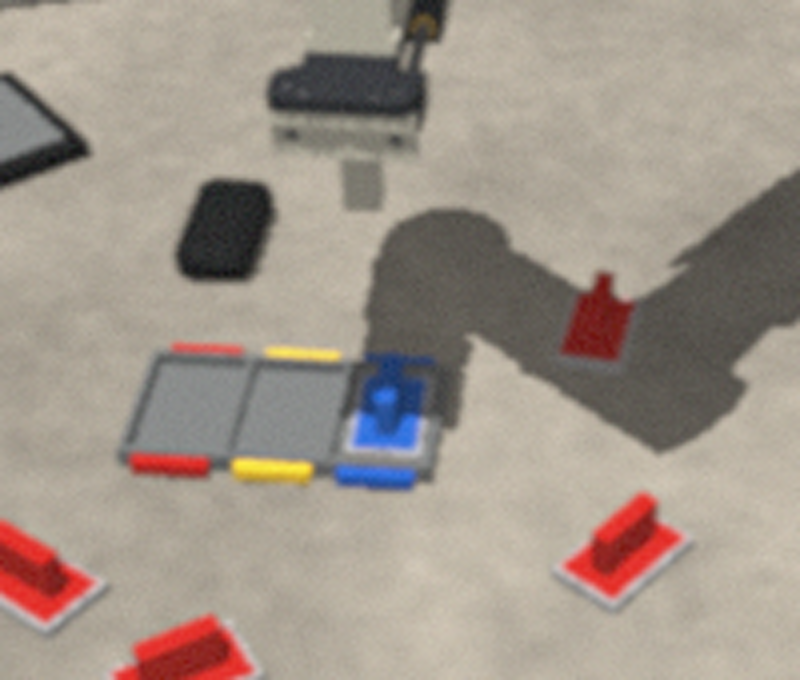

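Run:
```python
from h import *
s=Cam("scene")
T=lambda x,y,ox,oy,k:np.array(((x+.5)/k-.5+ox,(y+.5)/k-.5+oy))
c=np.array([s.w(T(*p,180,130,4),.006)[:2] for p in[(557,570),(613,606),(692,540)]]);e=np.diff(c,axis=0)
print((c[0]+c[2])/2,[(round(np.linalg.norm(q),4),round(np.degrees(np.arctan2(q[1],q[0])),1)) for q in e])
go(.4695,-.0665,.16,-7); go(.4695,-.0665,.16,83)
t=Cam("top");t.crop("pics/t20.png",280,200,100,90,8)
```

```text
[ 0.46839732 -0.06635939] [(np.float64(0.045), np.float64(84.0)), (np.float64(0.0764), np.float64(173.7))]
rows shift cm [  2.14 -16.24 -11.  ] turn 38.5  jaw now -148.5 j1,j6 [-8.4 39.9] j1 new -8.1 tcp [ 0.4605 -0.2624  0.1817] w 0.0581 F [ 0.  -0.1  0.1] t 69.35 tilt [ 0.005 -0.001 -1.   ]
rows shift cm [  2.14 -16.24 -11.  ] turn -51.5  jaw now -148.5 j1,j6 [-8.4 39.9] j1 new -8.1 tcp [ 0.4605 -0.2624  0.1817] w 0.0581 F [ 0.  -0.1  0.1] t 69.35 tilt [ 0.005 -0.001 -1.   ]
```

View pics/t20.png

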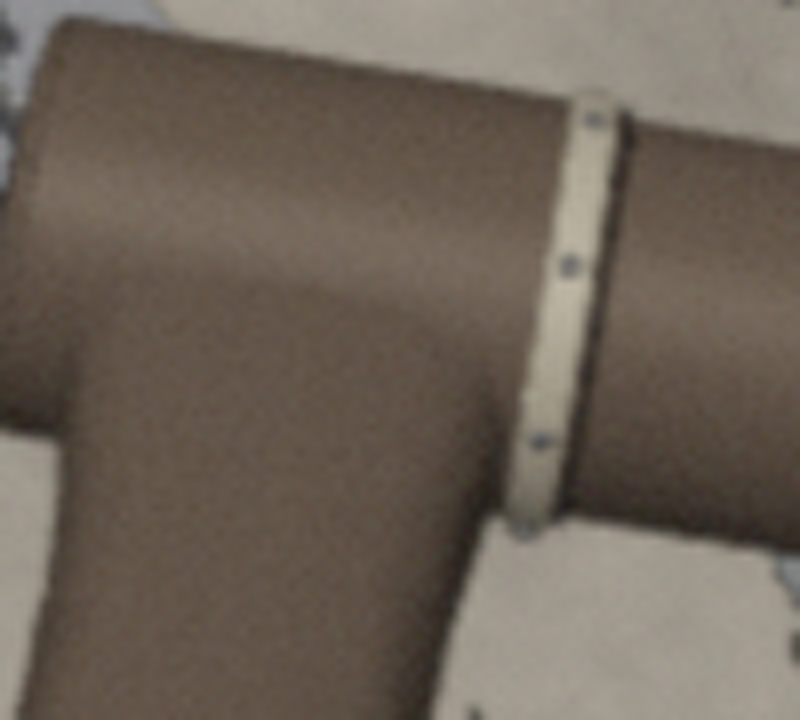

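The red plate hasn't moved. Picking it up lengthwise too.

```bash
python3 -m handwheel '[0,-1,-1,3, 0,-3,-2,8, 0,-6,-4,14, 0,-9,-6,20, 0,-12,-8,26, 0,-14.5,-10,32, 0.5,-16,-11,37, 2,-16.2,-11,38.2, 4,-16.2,-11,38.2, 6,-16.2,-11,38.2]' 6.5 20
python3 - <<'E'
from h import *
go(.4695,-.066,-.009,-6.7)
E
```

```text
time_s: 70.65
tcp_pos: [0.4673, -0.0669, 0.1165]
eef_rot: [12.3, 89.9, -174.3]
contact_force: [-0.5, 0.1, -0.3]
gripper_width: 0.065
rows shift cm [12.54 -0.12 -0.23] turn 0.0  jaw now 173.3 j1,j6 [ 15.8 -22.5] j1 new -8.0 tcp [ 0.4673 -0.0669  0.1165] w 0.065 F [-0.5  0.1 -0.3] t 70.65 tilt [-0.002 -0.    -1.   ]
```

```bash
python3 -m handwheel '[1,-0.05,-0.1,0, 2.5,-0.05,-0.1,0, 4,-0.05,-0.1,0, 5.5,-0.05,-0.1,0, 7,-0.05,-0.1,0, 8,-0.05,-0.1,0, 8.8,-0.05,-0.1,0, 9,-0.05,-0.1,0, 9,-0.05,-0.1,0, 9,-0.05,-0.1,0]'
python3 - <<'E'
from h import *
go(.4695,-.066,-.009,-6.7)
s=Cam("scene"); s.crop("pics/s21.png",280,190,120,110,6)
E
```

```text
time_s: 71.9
tcp_pos: [0.4696, -0.0658, 0.0285]
eef_rot: [-161.1, 90.0, 12.2]
contact_force: [-0.2, 0.5, 0.3]
gripper_width: 0.0651
rows shift cm [3.75 0.02 0.01] turn -0.0  jaw now 173.3 j1,j6 [ 15.9 -22.6] j1 new -8.0 tcp [ 0.4696 -0.0658  0.0285] w 0.0651 F [-0.2  0.5  0.3] t 71.9 tilt [ 0.001  0.    -1.   ]
```

View pics/s21.png

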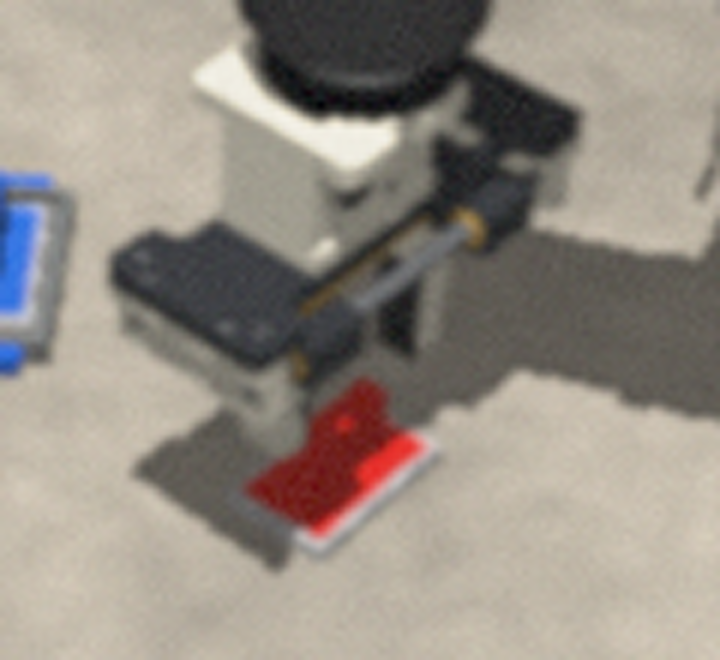

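Fingers straddle the bar. Descend, grip and lift.

```bash
python3 -m handwheel '[0.6,0,0,0, 1.2,0,0,0, 1.8,0,0,0, 2.3,0,0,0, 2.7,0,0,0, 3.1,0,0,0, 3.4,0,0,0, 3.6,0,0,0, 3.6,0,0,0, 3.6,0,0,0]'
python3 -m handwheel '[0,0,0,0, 0,0,0,0, 0,0,0,0, 0,0,0,0, 0,0,0,0, 0,0,0,0, 0,0,0,0, 0,0,0,0, 0,0,0,0, 0,0,0,0]' 3.5 25
python3 -m handwheel '[0,0,0,0, -0.5,0,0,0, -2,0,0,0, -4,0,0,0, -7,0,0,0, -11,0,0,0, -15,0,0,0, -18,0,0,0, -19,0,0,0, -19,0,0,0]' 3.5 45
python3 - <<'E'
from h import *
go(.57,.174,.18,41.5)
E
```

```text
time_s: 73.2
tcp_pos: [0.4694, -0.0659, -0.0077]
eef_rot: [-161.0, 90.0, 12.3]
contact_force: [0.3, 0.3, -0.3]
gripper_width: 0.0654
time_s: 74.45
tcp_pos: [0.4695, -0.0659, -0.0077]
eef_rot: [-166.5, 90.0, 6.8]
contact_force: [0.3, 0.4, 4.1]
gripper_width: 0.05
time_s: 75.7
tcp_pos: [0.4689, -0.0658, 0.1818]
eef_rot: [-55.1, 90.0, 118.1]
contact_force: [0.9, 0.4, -1.8]
gripper_width: 0.0497
rows shift cm [  0.19 -25.    -7.23] turn -48.2  jaw now 173.3 j1,j6 [ 15.9 -22.6] j1 new 17.0 tcp [ 0.4689 -0.0658  0.1818] w 0.0497 F [ 0.9  0.4 -1.8] t 75.7 tilt [-0.  0. -1.]
```

```bash
python3 -m handwheel '[0,-1,-0.3,-2, 0,-3,-1,-6, 0,-6,-2,-12, 0,-10,-3,-19, 0,-14,-4,-27, 0,-18,-5,-35, 0,-21.5,-6.2,-42, 0,-24,-7,-47, 0,-25,-7.2,-48.2, 0,-25,-7.2,-48.2]'
python3 - <<'E'
from h import *
go(.57,.174,.075,41.5)
s=Cam("scene"); s.crop("pics/s22.png",340,210,140,140,5)
E
```

```text
time_s: 76.95
tcp_pos: [0.5697, 0.1749, 0.1811]
eef_rot: [-9.3, 89.9, -147.7]
contact_force: [-0.3, -0.0, -0.9]
gripper_width: 0.0497
rows shift cm [10.61  0.09  0.02] turn 0.1  jaw now -138.4 j1,j6 [35.8  5.7] j1 new 17.0 tcp [0.5697 0.1749 0.1811] w 0.0497 F [-0.3 -0.  -0.9] t 76.95 tilt [-0.002 -0.001 -1.   ]
```

View pics/s22.png

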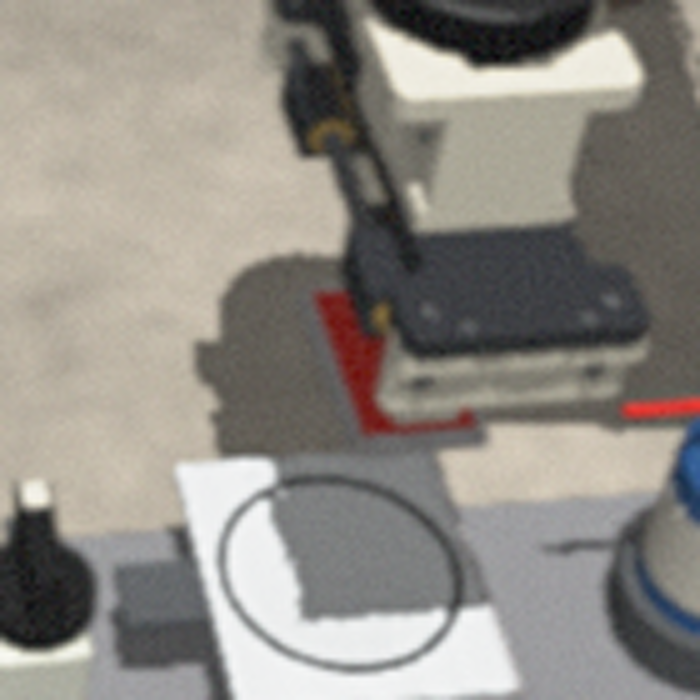

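Held and aligned. Lowering in two stages.

```bash
python3 -m handwheel '[1,0,0,0, 2.5,0,0,0, 4,0,0,0, 5.5,0,0,0, 7,0,0,0, 8.5,0,0,0, 9.7,0,0,0, 10.5,0,0,0, 10.7,0,0,0, 10.7,0,0,0]'
python3 -m handwheel '[0.2,0,0,0, 0.4,0,0,0, 0.6,0,0,0, 0.8,0,0,0, 0.95,0,0,0, 1.05,0,0,0, 1.15,0,0,0, 1.2,0,0,0, 1.2,0,0,0, 1.2,0,0,0]'
python3 - <<'E'
from h import *
go(.57,.174,.062,41.5)
E
```

```text
time_s: 78.25
tcp_pos: [0.5703, 0.1741, 0.0754]
eef_rot: [160.3, 90.0, 21.8]
contact_force: [0.9, 0.3, -1.5]
gripper_width: 0.0496
time_s: 79.5
tcp_pos: [0.5701, 0.174, 0.0632]
eef_rot: [175.3, 90.0, 36.8]
contact_force: [-0.4, -0.6, -0.9]
gripper_width: 0.05
rows shift cm [ 0.12 -0.    0.  ] turn -0.0  jaw now -138.5 j1,j6 [35.7  5.7] j1 new 17.0 tcp [0.5701 0.174  0.0632] w 0.05 F [-0.4 -0.6 -0.9] t 79.5 tilt [ 0.  0. -1.]
```

```bash
python3 -m handwheel '[0.05,0,0,0, 0.1,0,0,0, 0.12,0,0,0, 0.12,0,0,0, 0.12,0,0,0, 0.12,0,0,0, 0.12,0,0,0, 0.12,0,0,0, 0.12,0,0,0, 0.12,0,0,0]'
python3 -m handwheel '[0,0,0,0, 0,0,0,0, 0,0,0,0, -0.5,0,0,0, -2,0,0,0, -5,0,0,0, -9,0,0,0, -13,0,0,0, -14.5,0,0,0, -14.5,0,0,0]' 6.5 10
python3 - <<'E'
from h import *
go(.4614,.2967,.148)
s=Cam("scene"); s.crop("pics/s23.png",340,210,140,140,5)
t=Cam("top"); t.crop("pics/t23.png",170,160,130,100,6)
E
```

```text
time_s: 80.75
tcp_pos: [0.5701, 0.174, 0.0623]
eef_rot: [146.7, 90.0, 8.2]
contact_force: [-2.2, 0.0, 5.1]
gripper_width: 0.0498
time_s: 82.0
tcp_pos: [0.5705, 0.1743, 0.2086]
eef_rot: [174.1, 89.8, 35.6]
contact_force: [-0.3, -0.1, -0.1]
gripper_width: 0.0651
rows shift cm [  6.06 -16.4    0.08] turn 0  jaw now -138.5 j1,j6 [35.7  5.7] j1 new 32.7 tcp [0.5705 0.1743 0.2086] w 0.0651 F [-0.3 -0.1 -0.1] t 82.0 tilt [ 0.002  0.002 -1.   ]
```

View pics/s23.png

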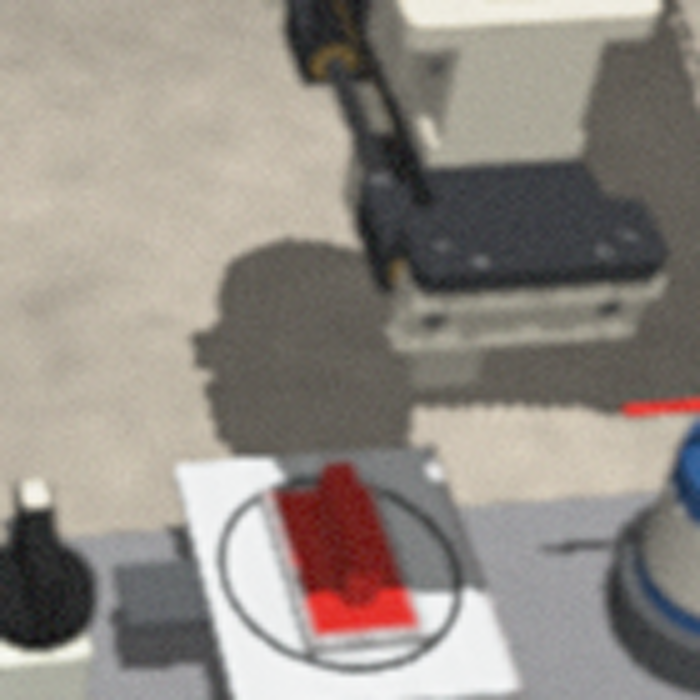

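Red is centred in the ring. Cap again.

```bash
python3 -m handwheel '[0,-1,0,0, 0,-4,0,0, 0,-8,0,0, 0,-12,0,0, 0,-15,0,0, 0,-16.4,0,0, 1,-16.4,0,0, 3,-16.4,0,0, 5.5,-16.4,0,0, 5.9,-16.4,0,0]' 0 20
python3 - <<'E'
from h import *
go(.4614,.2967,.148)
s=Cam("scene"); s.crop("pics/s24.png",360,200,160,160,4)
E
```

```text
time_s: 83.35
tcp_pos: [0.4608, 0.2951, 0.1458]
eef_rot: [7.4, 89.8, -131.2]
contact_force: [-1.5, -1.2, 3.5]
gripper_width: 0.0003
rows shift cm [-0.22 -0.08 -0.15] turn 0  jaw now -138.6 j1,j6 [ 53.1 -11.7] j1 new 32.7 tcp [0.4608 0.2951 0.1458] w 0.0003 F [-1.5 -1.2  3.5] t 83.35 tilt [-0.003 -0.003 -1.   ]
```

View pics/s24.png

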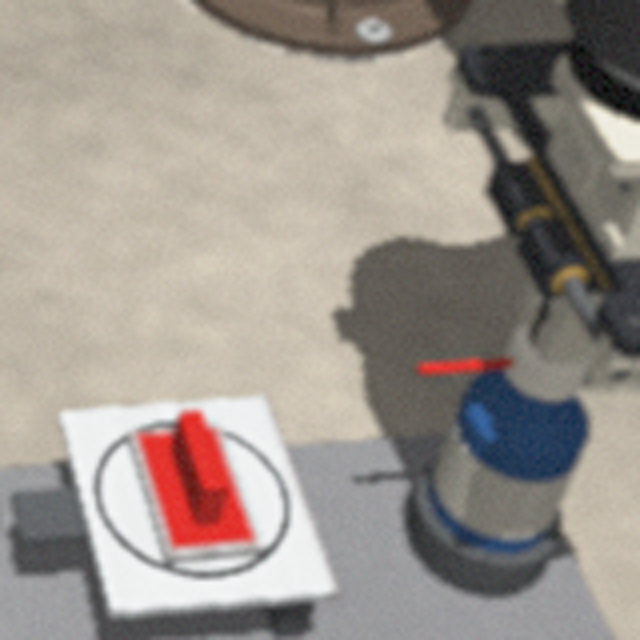

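```bash
python3 -m handwheel '[0.2,0,0,0, 0.4,0,0,0, 0.6,0,0,0, 0.8,0,0,0, 0.9,0,0,0, 1,0,0,0, 1,0,0,0, 1,0,0,0, 1,0,0,0, 1,0,0,0]'
```

```text
time_s: 84.65
tcp_pos: [0.462, 0.297, 0.1389]
eef_rot: [163.3, 89.9, 24.8]
contact_force: [1.7, -2.4, 7.1]
gripper_width: 0.0008
```

```bash
python3 -m handwheel '[0.1,0,0,0, 0.2,0,0,0, 0.3,0,0,0, 0.3,0,0,0, 0.3,0,0,0, 0.3,0,0,0, 0.3,0,0,0, 0.3,0,0,0, 0.3,0,0,0, 0.3,0,0,0]'
```

```text
time_s: 85.9
tcp_pos: [0.4622, 0.2971, 0.1377]
eef_rot: [163.9, 89.8, 25.5]
contact_force: [-4.7, -3.4, 20.7]
gripper_width: 0.0006
```

Cap bottomed again (21 N, rigid at 0.1377). Release and go back to the red plate.

```bash
python3 -m handwheel '[-0.4,0,0,0, -0.8,0,0,0, -1.4,0,0,0, -2.5,0,0,0, -4,0,0,0, -5.5,0,0,0, -7,0,0,0, -8,0,0,0, -8,0,0,0, -8,0,0,0]'
python3 -m handwheel '[0,1,0,0, 0,4,0,0, 0,8,0,0, 0,12,0,0, 0,15,0,0, 0,16.4,0,0, 2,16.4,0,0, 5,16.4,0,0, 8,16.4,0,0, 8,16.4,0,0]' 6.5 20
python3 - <<'E'
from h import *
go(.57,.174,.0625,41.5)
s=Cam("scene"); s.crop("pics/s25.png",360,230,160,130,4)
E
```

```text
time_s: 87.15
tcp_pos: [0.4611, 0.2966, 0.2145]
eef_rot: [-12.4, 90.0, -150.9]
contact_force: [0.3, 0.0, -0.3]
gripper_width: 0.0001
time_s: 88.4
tcp_pos: [0.5684, 0.1731, 0.1326]
eef_rot: [-11.5, 89.7, -150.0]
contact_force: [-0.2, -0.3, -0.1]
gripper_width: 0.0647
rows shift cm [ 7.01  0.05 -0.22] turn -0.0  jaw now -138.5 j1,j6 [35.8  5.8] j1 new 17.0 tcp [0.5684 0.1731 0.1326] w 0.0647 F [-0.2 -0.3 -0.1] t 88.4 tilt [-0.004 -0.003 -1.   ]
```

View pics/s25.png

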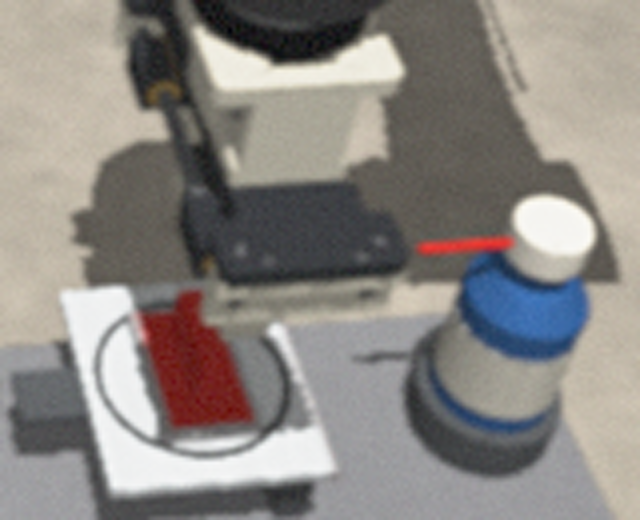

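```bash
python3 -m handwheel '[0.5,0,0,0, 1.5,0,0,0, 2.5,0,0,0, 3.5,0,0,0, 4.5,0,0,0, 5.5,0,0,0, 6.2,0,0,0, 6.8,0,0,0, 7.1,0,0,0, 7.1,0,0,0]' 6.5
python3 -m handwheel '[0,0,0,0, 0,0,0,0, 0,0,0,0, 0,0,0,0, 0,0,0,0, 0,0,0,0, 0,0,0,0, 0,0,0,0, 0,0,0,0, 0,0,0,0]' 3.5 25
python3 -m handwheel '[0,0,0,0, -0.5,0,0,0, -2,0,0,0, -4,0,0,0, -7,0,0,0, -10,0,0,0, -12,0,0,0, -13,0,0,0, -13,0,0,0, -13,0,0,0]' 3.5 45
python3 - <<'E'
from h import *
go(.528,-.3765,.19,31.2)
E
```

```text
time_s: 89.7
tcp_pos: [0.57, 0.1739, 0.0639]
eef_rot: [1.3, 90.0, -137.2]
contact_force: [0.2, -0.1, 0.3]
gripper_width: 0.0648
time_s: 90.95
tcp_pos: [0.5702, 0.174, 0.0642]
eef_rot: [160.8, 90.0, 22.3]
contact_force: [-1.4, 1.1, 5.4]
gripper_width: 0.0497
time_s: 92.2
tcp_pos: [0.5695, 0.1737, 0.193]
eef_rot: [-19.5, 89.9, -158.0]
contact_force: [-0.6, -1.0, -2.3]
gripper_width: 0.0499
rows shift cm [ 0.34 38.48 39.55] turn 10.3  jaw now -138.5 j1,j6 [35.7  5.7] j1 new -35.5 tcp [0.5695 0.1737 0.193 ] w 0.0499 F [-0.6 -1.  -2.3] t 92.2 tilt [-0.001 -0.001 -1.   ]
```

```bash
python3 -m handwheel '[0,0.7,0.7,0, 0,2,2,1, 0,4.5,4.5,2, 0,8,8,3, 0,12,12,4, 0,16,16.5,5, 0,20,20.5,6, 0,24,24.5,7, 0,27,28,8, 0,29,30,8]'
python3 -m handwheel '[0,1.5,1.5,0, 0,4,4,1, 0,6.5,6.5,2, 0,8.5,8.5,2, 0,9.4,9.4,2, 0,9.4,9.4,2.3, 0,9.4,9.4,2.3, 0,9.4,9.4,2.3, 0,9.4,9.4,2.3, 0,9.4,9.4,2.3]'
python3 - <<'E'
from h import *
go(.528,-.3765,.08,31.2)
E
```

```text
time_s: 93.45
tcp_pos: [0.5357, -0.2451, 0.1937]
eef_rot: [-28.9, 90.0, -175.6]
contact_force: [0.9, 0.1, -1.7]
gripper_width: 0.0499
time_s: 94.7
tcp_pos: [0.5111, -0.3719, 0.1941]
eef_rot: [135.6, 90.0, -13.2]
contact_force: [-0.1, 0.9, -2.3]
gripper_width: 0.0495
rows shift cm [11.41  1.27 -1.21] turn 0.0  jaw now -148.8 j1,j6 [-18.4  49.6] j1 new -35.5 tcp [ 0.5111 -0.3719  0.1941] w 0.0495 F [-0.1  0.9 -2.3] t 94.7 tilt [ 0. -0. -1.]
```

```bash
python3 -m handwheel '[0,0.4,-0.4,0, 0,1.2,-1.2,0, 0.5,1.25,-1.2,0, 2,1.25,-1.2,0, 4,1.25,-1.2,0, 6,1.25,-1.2,0, 8,1.25,-1.2,0, 10,1.25,-1.2,0, 11.3,1.25,-1.2,0, 11.3,1.25,-1.2,0]'
python3 - <<'E'
from h import *
go(.528,-.3765,.02,31.2)
s=Cam("scene"); s.crop("pics/s26.png",180,130,160,140,5)
E
```

```text
time_s: 95.95
tcp_pos: [0.5266, -0.3764, 0.0794]
eef_rot: [-53.6, 89.8, 157.6]
contact_force: [0.2, -0.7, -1.2]
gripper_width: 0.0494
rows shift cm [ 5.94  0.09 -0.12] turn -0.0  jaw now -148.8 j1,j6 [-18.3  49.5] j1 new -35.5 tcp [ 0.5266 -0.3764  0.0794] w 0.0494 F [ 0.2 -0.7 -1.2] t 95.95 tilt [-0.002  0.001 -1.   ]
```

View pics/s26.png

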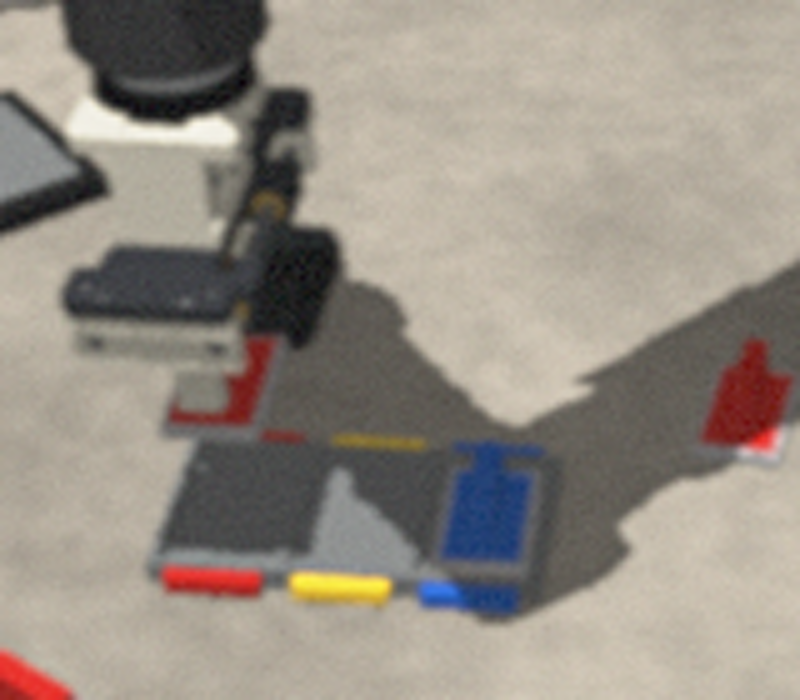

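```bash
python3 -m handwheel '[0.8,0.03,-0.05,0, 1.8,0.03,-0.05,0, 2.8,0.03,-0.05,0, 3.8,0.03,-0.05,0, 4.8,0.03,-0.05,0, 5.4,0.03,-0.05,0, 5.8,0.03,-0.05,0, 5.9,0.03,-0.05,0, 5.9,0.03,-0.05,0, 5.9,0.03,-0.05,0]'
python3 -m handwheel '[0.4,0,0,0, 0.8,0,0,0, 1.2,0,0,0, 1.4,0,0,0, 1.6,0,0,0, 1.8,0,0,0, 2,0,0,0, 2.1,0,0,0, 2.1,0,0,0, 2.1,0,0,0]'
```

```text
time_s: 97.25
tcp_pos: [0.5284, -0.3768, 0.0223]
eef_rot: [125.1, 90.0, -23.7]
contact_force: [0.3, 0.3, -1.2]
gripper_width: 0.0495
time_s: 98.5
tcp_pos: [0.5283, -0.3768, 0.001]
eef_rot: [123.1, 90.0, -25.7]
contact_force: [0.7, -0.7, -1.4]
gripper_width: 0.0499
```

```bash
python3 -m handwheel '[0.05,0,0,0, 0.1,0,0,0, 0.15,0,0,0, 0.2,0,0,0, 0.25,0,0,0, 0.25,0,0,0, 0.25,0,0,0, 0.25,0,0,0, 0.25,0,0,0, 0.25,0,0,0]'
```

```text
time_s: 99.75
tcp_pos: [0.5282, -0.3768, -0.0007]
eef_rot: [103.9, 90.0, -44.9]
contact_force: [-2.7, 2.9, 5.2]
gripper_width: 0.0499
```

On the floor. Release, rise and retreat, then check everything.

```bash
python3 -m handwheel '[0,0,0,0, 0,0,0,0, 0,0,0,0, 0,0,0,0, -1,0,0,0, -4,0,0,0, -9,0,0,0, -14,0,0,0, -19,0,0,0, -20,0,0,0]' 5.8 10
python3 - <<'E'
from h import *
go(.25,-.62,.22)
E
```

```text
time_s: 101.0
tcp_pos: [0.53, -0.3778, 0.204]
eef_rot: [122.2, 89.6, -26.6]
contact_force: [0.3, -0.7, -1.1]
gripper_width: 0.0576
rows shift cm [-1.71  6.21 36.49] turn 0  jaw now -148.8 j1,j6 [-18.3  49.5] j1 new -68.0 tcp [ 0.53   -0.3778  0.204 ] w 0.0576 F [ 0.3 -0.7 -1.1] t 101.0 tilt [ 0.007 -0.003 -1.   ]
```

```bash
python3 -m handwheel '[-0.5,0.3,2,0, -1,1,6,0, -1.5,2,11,0, -1.5,3,16,0, -1.5,4,21,0, -1.5,5,26,0, -1.5,5.7,31,0, -1.5,6.2,35,0, -1.5,6.2,36.5,0, -1.5,6.2,36.5,0]'
python3 - <<'E'
from h import *
go(.25,-.62,.22)
t=Cam("top");s=Cam("scene")
cv2.imwrite("pics/top30.png",t.im);cv2.imwrite("pics/sc30.png",s.im)
t.crop("pics/t30.png",360,200,120,110,6);t.crop("pics/t31.png",190,160,120,90,6.5);s.crop("pics/s30.png",200,200,110,70,7);s.crop("pics/s31.png",300,270,220,120,3.6)
E
```

```text
time_s: 102.25
tcp_pos: [0.2464, -0.6188, 0.2125]
eef_rot: [-89.5, 89.9, 121.6]
contact_force: [-0.4, 0.4, -0.8]
gripper_width: 0.0581
rows shift cm [-0.75  0.29 -0.25] turn 0  jaw now -148.9 j1,j6 [-51.6  82.6] j1 new -68.0 tcp [ 0.2464 -0.6188  0.2125] w 0.0581 F [-0.4  0.4 -0.8] t 102.25 tilt [-0.001  0.002 -1.   ]
```

View pics/top30.png

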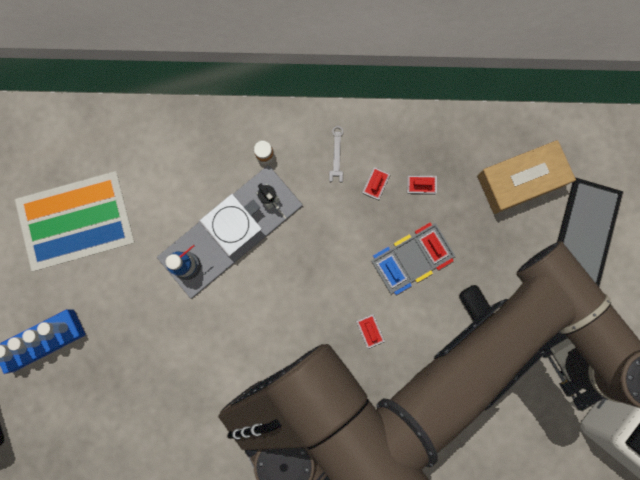

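View pics/t30.png

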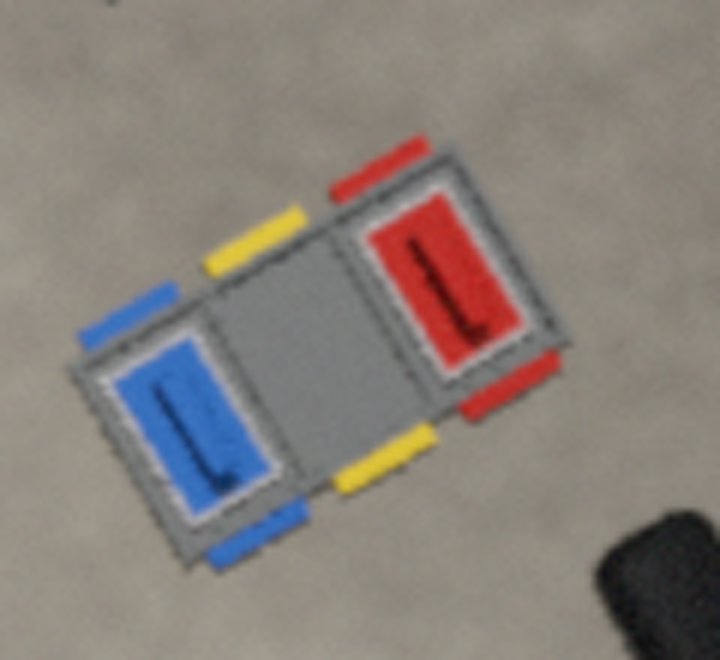

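View pics/t31.png

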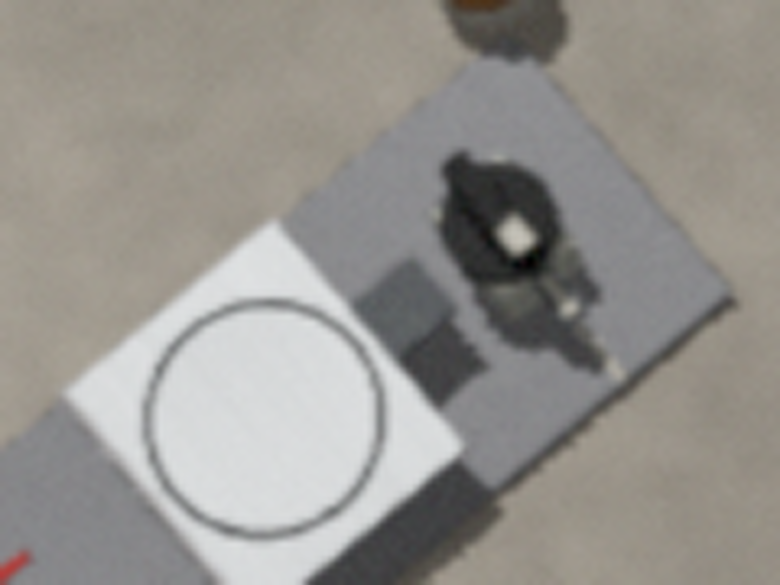

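View pics/s30.png

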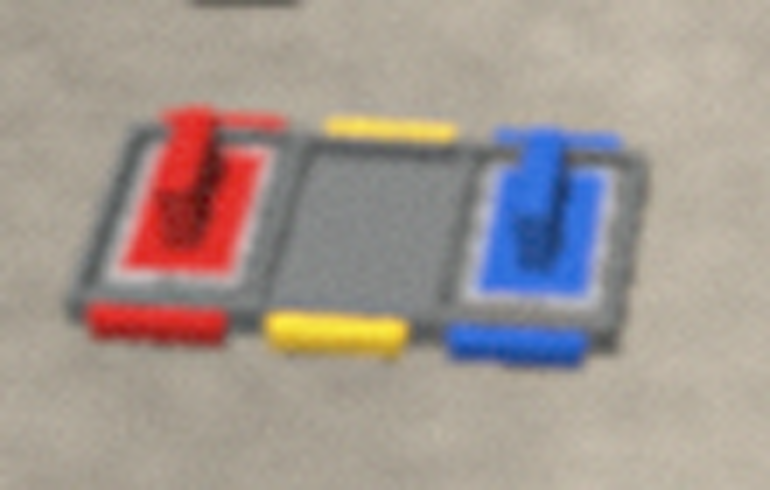

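View pics/sc30.png

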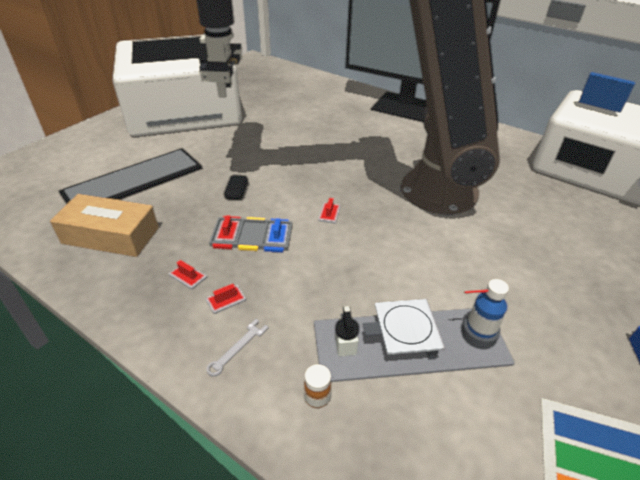

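Both plates lie flat in their own bays, and the jar, mouse and wrench are where they started. Last, a level check from the bar and index directions, plus an independent ring fit before and after.

Run:
```python
from h import *
from scipy.optimize import least_squares
t=Cam("top");s=Cam("scene")
T=lambda x,y,ox,oy,k:np.array(((x+.5)/k-.5+ox,(y+.5)/k-.5+oy))
a=t.w(T(455,165,190,160,6.5),.112);b=t.w(T(517,233,190,160,6.5),.112);d=(b-a)[:2];print("bar",np.degrees(np.arctan2(d[1],d[0])))
m=t.w(T(615,370,190,160,6.5),.012);d=m[:2]-np.array([.6525,.0800]);print("mark end",m,np.linalg.norm(d),np.degrees(np.arctan2(d[1],d[0])))
d=b[:2]-np.array([.6525,.0800]);print("spot from axis",np.linalg.norm(d),np.degrees(np.arctan2(d[1],d[0])))
def ring(im,c,r):
    g=cv2.cvtColor(im,cv2.COLOR_BGR2GRAY).astype(np.float32);pts=[]
    for th in np.radians(np.arange(0,360,4)):
        u=np.array([np.cos(th),np.sin(th)]);rr=np.arange(r[0],r[1],.1)
        q=c+rr[:,None]*u
        v=cv2.remap(g,q[:,0].astype(np.float32)[None],q[:,1].astype(np.float32)[None],cv2.INTER_CUBIC)[0]
        w=np.clip(np.median(v)-v-25,0,None)
        if w.sum()>50: pts.append(c+u*(rr*w).sum()/w.sum())
    return np.array(pts)
yaw=np.radians(41.5)
for nm,ti,si in(("before","pics/top0.png","pics/scene0.png"),("after","pics/top30.png","pics/sc30.png")):
    A=ring(cv2.imread(ti),np.array([230.5,224.]),(14,21));B=ring(cv2.imread(si),np.array([407.8,325.5 if nm=='before' else 325]),(15,27))
    def res(p):
        Rm=(Ro.from_euler('z',yaw)*Ro.from_euler('x',p[3])).as_matrix();C=p[:3];n=Rm[:,2];r=[]
        for cam,P,o in((t,A,p[4:6]),(s,B,p[6:8])):
            dd=np.c_[(P-o-cam.c)/cam.f,np.ones(len(P))]@cam.R.T
            X=cam.p+dd*(((C-cam.p)@n)/(dd@n))[:,None]
            r+=list((np.linalg.norm(X-C,axis=1)-p[8])/.001)
        return np.array(r+[(p[2]-.07)/.003*5]+list(np.array(p[4:8])/1*5)+[(p[8]-.05)/.0005*5])
    q=least_squares(res,[.57,.174,.07,0,0,0,0,0,.05],loss='soft_l1');print(nm,len(A),len(B),q.x.round(4),q.cost, "sd",np.sqrt(np.linalg.inv(q.jac.T@q.jac)[3,3])*np.sqrt(2*q.cost/180))
```

```text
bar -136.44787458504734
mark end [0.60138593 0.03583866 0.012     ] 0.0675490334350455 -139.17376023029553
spot from axis 0.015944018157694154 -136.23820029039797
before 90 90 [ 0.5699  0.1732  0.0695  0.0891 -0.0725  0.204  -0.1209  0.0297  0.048 ] 67.42361698683501 sd 0.008018416275635676
after 90 90 [ 0.5693  0.1733  0.0706  0.0158 -0.2151 -0.0792 -0.0601 -0.5377  0.048 ] 83.91170655306718 sd 0.008391979980562117
```

Run:
```python
import cv2
im=cv2.imread("pics/sc30.png"); cv2.imwrite("pics/s40.png",cv2.resize(im[285:385,310:450],None,fx=5.5,fy=5.5,interpolation=cv2.INTER_CUBIC))
```

```text
(no output)
```

View pics/s40.png

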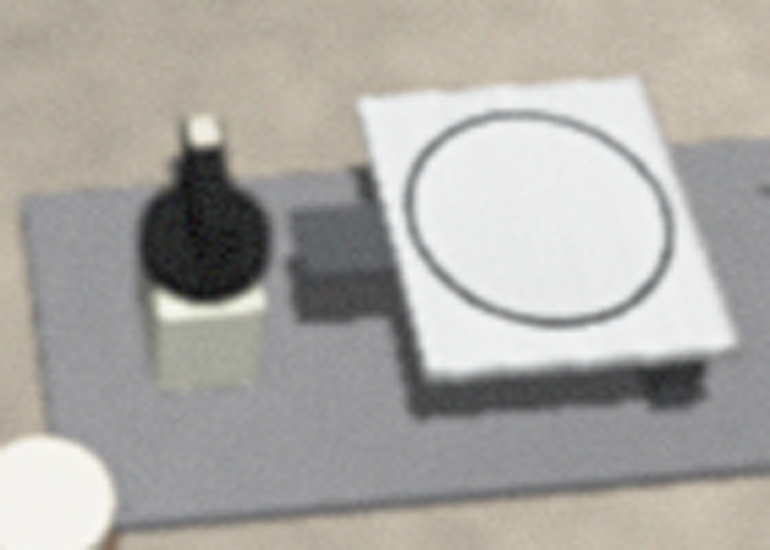

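The level checks agree. The knob turned 180° from its lower stop, which is 3.14 rad. The bar and index directions match to 1–3° (≤0.002 rad of tilt). The ring fit dropped by 0.073 rad against about 0.070 expected. Handing in.

```bash
python3 -c "
from plant import workorder; print(workorder.close_job())"
```

```text
the job is handed in; nothing more can be done
None
```

The job is handed in at about 102 s. The stage is levelled, and the blue plate, then the red one, were dusted and laid flat in their own bays. There was no yellow plate in the scene. The hand-in gave no verdict.

**What went wrong on the way**
- **Knob:** I first turned it the wrong way, to its lower stop, and the fingers slipped about 20°. I regripped it and turned it 180° clockwise to level.
- **Blue plate:** It was knocked off-centre on the stage before the cap was pressed. I put it back in the middle first, then pressed.
- **Finger length:** A probe showed the real finger ends sit about 22 mm behind the reported tool point. My first grips held by only about 5 mm, so I gripped deeper afterwards.

**Last checks**
- **Cap:** It bottomed out on both presses (24 N for blue, 21 N for red, no further travel). It was back up afterwards.
- **Plates:** The final pictures show both plates flat inside their own bays. The jar, mouse and wrench look unmoved.
- **Level:**
  - The knob bar points at −136.4° to −138°, against an index direction of −138.3° to −139.2°; that is up to about 0.002 rad of tilt.
  - A picture fit of the ring fell from 0.089 to 0.016 rad, with a spread of ±0.008. The drop of 0.073 matches the turn; I take the remaining 0.016 to be fit bias.
  - An earlier, weaker fit of the stage corners gave 0.043 ± 0.03 rad and did not agree. I trusted the knob and index mark instead.

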